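# Strip the worn holders from the tool turret and close it up

### The arm

A 7-joint arm with a two-finger parallel gripper is mounted at the origin on the work surface. World frame = base frame: x ahead of the robot, y to its left, z up, the work surface at z = 0. Lengths are in m, angles in rad, forces in N, time in s.
With the tool pointing down it reaches from about 0.4 to 0.85 m from the base axis. Payload 10.4 kg.
Tool frame: the origin (TCP) lies at the very end of the fingers, on their centre line; the grasp point (between the pads) lies 19 mm behind it; z points along the fingers, y is the line along which they close (so a half turn about z gives the same grasp; the last joint's range is limited). The gripper opens to 85 mm and grips with 20 to 120 N. Pads are 22 mm wide; open, the fingers measure 114 mm over their backs; the gripper's body (76 mm by 85 mm) begins 54 mm behind the grasp point. The pads swing forward as they close: fully open they stand 13 mm farther back than shut.
Start: joints at [1.253, 0.332, -0.065, 1.46, 0.022, 1.35, -0.088], TCP at [0.182, -0.598, 0.231] pointing down, gripper open.
Joint ranges: [-2.6, 2.6], [-0.5, 2.12], [-1.47, 1.34], [0.16, 2.42], [-1.27, 4.41], [0.06, 2.06], [-2.6, 2.6]. Speed limits (rad/s): [2.22, 2.22, 2.79, 2.79, 3.14, 3.14, 3.14].

### API

Orientations are given as a unit quaternion [x, y, z, w].
In Python, from workcell import manip, optics gives the robot as it stands.
- The arm moves only by the tool jog_arm, never from a script. Its arguments are lists of equal length, an entry for each row: "dr": the turn, a rotation vector about the tool's x, y, z normalised to -1 to 1, where 1 is 4 degrees, a list of three; "translation": the shift along the tool's x, y, z normalised to -1 to 1, where 1 is 0.025 m, a list of three; "jaw": the opening, from 0 (shut) to 1 (fully open). A call has 1 to 10 rows; each row shifts and turns the commanded pose from where the row before left it, along the tool's axes as they then stand; what a row does not reach is not made up. A row lasts 1/10 s, in which the tool goes at most 50 mm and 8.59 degrees, less where a joint would pass 70% of its speed; a pose out of reach is approached as far as the arm can. A call with a number of a shift or a turn outside -1 to 1 is refused whole. A call with a gripper value outside its range is refused whole. The fingers move at their own pace and stop on an object; "squeeze" is the grip in N (left out, the last holds). Time passes only in rows, so rows that do not move let the fingers close. It gives the time, the measured TCP pose, the force, the opening and the grip force at its end, in the units of the state.
- manip.get_obs(): the state, without advancing time (a new reading comes with each control period).
- optics.camera(name): name is "side" or "top"; returns a dict with "color" (400x640x3 uint8, red, green, blue), "mtx" (3x3 intrinsics, pixels), "R" (3x3) and "t" (3): a world point X has camera coordinates R X + t. Camera axes: x right, y down, z forward; pixel columns grow to the right and rows downward; lengths in m; the calibration is good to about 2 mm. A picture is of the moment at which its call begins. There is no depth.
- manip.hand_in(): hands the job in; it is judged then, once.
The state is a dict: "clock": time; "joint_pos": joint angles; "joint_velocities": joint speeds; "tau": joint torques, N m; "position": TCP position; "ee_rot": TCP orientation; "ft_force": force on the tool from outside, world axes, zero at the start; "torque": the same for the moment, N m; "grip_width": opening from 0.0 (shut) to 1.0 (fully open); "grasp_force": force on a finger pad.
Only numpy, scipy, OpenCV 4.12 (cv2) and the standard library are available. Lean on these libraries where they do the work, as an engineer would, in place of code of your own. Each camera call takes 0.05 s, during which the arm holds its last target. There are 200 camera calls.

### The job

Every red (worn) toolholder on the bench turret has to come off: turn the turret to bring each one to the open front, unscrew it a quarter turn anticlockwise, lift it out and put it in the grey tray. Once they are all in the tray, slide the yellow chip plate fully home into the slot in the turret's left side, and leave the blue holder still screwed in place and turned straight to the front. Leave the other things on the bench where they are.

Things in the scene. Friction and masses are not known exactly. Their poses are not given: they have to be found in the camera images.
- turret: fixed base of the turret: green plinth 290 x 290 x 36 mm. Origin: on the rotor axis at bench level; z up, -x is the FRONT (towards the robot, within about 10 degrees), +y its left side, where a flat slot for the chip plate opens at bench level
- front (a point): the front position: on the rotor's top face (55 mm above the bench), 90 mm from the axis towards turret -x; axes as the turret's. A fixed steel C-ring round the rotor (radius 108 to 142 mm, 83 to 89 mm above the bench) hooks over the holders' flanges; it is open only at the front, 30 degrees to either side, so a holder can be lifted out only here
- rotor (a joint): how far the turret's rotor has been turned since the start (rad, anticlockwise from above positive, limits -6.5 and 6.5; friction 0.25 N m, no detents, stays where left). Disc 260 mm diameter, top face 55 mm above the bench, four sockets 90 degrees apart, 90 mm from the axis; they start at any angle
- socket (a point): centre of one of four equal sockets, on the disc face; its x is radial. Each has a plate (10 to 16 mm above the face) with a keyhole: 41 mm round hole and a radial slot 21 x 72 mm. Screwed in, a holder stands on the face, lugs tangential under the plate; 90 degrees anticlockwise the lugs lie under the slot (stop about 7 degrees beyond) and it lifts out: 40 mm up is clear
- knob (a point): middle of the black grip bar on top of the rotor, on the axis, 131 mm above the bench: bar 60 x 18 mm, from 112 to 150 mm above the bench, its long side along this point's x (the line of two facing sockets). Turns with the rotor: grip it from above and turn it to index the turret
- good: blue-marked steel toolholder, 97 mm tall, 0.4 kg, upright in a socket; stays on the turret. Origin: centre of its underside, z up its axis. Foot disc 37 mm diameter, with locking lugs, a bar 60 x 14 x 8 mm along its x at the very bottom; blue flange 56 mm diameter at 17-23 mm; neck 26 mm diameter to 62 mm; square head 34 x 34 mm (faces square to x, y) at 62-96 mm; blue dot on top
- worn1: worn toolholder in a turret socket, may be absent: like the blue one in shape, size and origin, but with red flange and red dot on top
- worn2: worn toolholder in a turret socket, may be absent: like the blue one in shape, size and origin, but with red flange and red dot on top
- worn3: worn toolholder in a turret socket, may be absent: like the blue one in shape, size and origin, but with red flange and red dot on top
- tray: grey open tray, loose, 1.2 kg, 270 (its x) x 170 (y) x 25 mm high, walls and floor 5 mm. Origin: centre of its underside. Holders may stand or lie in it
- plate: yellow chip plate lying on the bench, 180 (its x) x 120 (y) x 8 mm, about 0.45 kg; its +x end is tapered, over 15 mm, to 96 mm wide. Origin: centre of its underside. Goes in with +x first. Upright black handle 45 (x) x 16 (y) mm, from 8 to 53 mm high, centred at x = -72 mm
- slot (a point): middle of the slot's mouth in the plinth's left side, at bench level; axes as the turret's, which is turret x = -50, y = +145 mm. Slot 125 mm wide, 12 mm high, 100 mm deep to a solid stop. Plate home: its nose on the stop, its x along turret -y, its origin 10 mm inside the mouth, 80 mm of it outside
- wrench: wrench 180 mm, bystander
- screwdriver: screwdriver 180 mm, bystander
- oil: green oil bottle, 60 mm diameter, 170 mm high, bystander
- redcan: red can 80 mm diameter, 100 mm high, bystander
- jar: glass cup 70 mm diameter, 90 mm high, bystander
- blank: steel bar 110 x 50 x 20 mm, bystander
Not all that is in view belongs to the job. What is shaped like the worn1 but green or purple is not meant.

How it is judged:
On the way, in this order (a step that is already met when the one before it is completed fails the run):
1. all red holders are in the grey tray (x of worn1 in the frame of tray between -0.13 and 0.13 m and y of worn1 in the frame of tray between -0.08 and 0.08 m and z of worn1 in the frame of tray between -0.005 and 0.055 m and x of worn2 in the frame of tray between -0.13 and 0.13 m and y of worn2 in the frame of tray between -0.08 and 0.08 m and z of worn2 in the frame of tray between -0.005 and 0.055 m and x of worn3 in the frame of tray between -0.13 and 0.13 m and y of worn3 in the frame of tray between -0.08 and 0.08 m and z of worn3 in the frame of tray between -0.005 and 0.055 m), for 0.2 s.
2. the chip plate is fully home in its slot (y of plate in the frame of turret between 0.12 and 0.141 m and x of plate in the frame of turret between -0.056 and -0.044 m and z of plate in the frame of turret below 0.006 m and angle between the x axis of plate and the y axis of turret, either way round below 0.08 rad), for 0.2 s.
At the end, for the whole second after the job is handed in: Every red holder is at rest in the tray (foot centre inside the walls, under 55 mm high); the plate lies in the slot within 6 mm of its stop; the blue holder is seated, within 14 mm sideways of straight front and under 0.4 rad from its screwed-in angle (all of step 1 and all of step 2 and linear speed of each of worn1, worn2, worn3, plate below 0.03 m/s and x of good in the frame of turret below -0.075 m and y of good in the frame of turret between -0.014 and 0.014 m and z of good in the frame of turret between 0.05 and 0.061 m and angle between good's own z axis and vertical below 0.08 rad and angle between the x axis of good and the y axis of turret, either way round below 0.4 rad); the robot touches nothing.
It fails at once if the blue holder is lifted out of its socket or tipped (z of good in the frame of turret above 0.068 m or angle between good's own z axis and vertical above 0.3 rad).
It fails at once if a bystander is moved more than 50 mm (distance of any of wrench, screwdriver, oil, redcan, jar, blank from where it was at the start of the episode above 0.05 m).
Of worn1, worn2, worn3 only 2 to 3 are there at a start; the rules pass over those that are not, and their reading is None.
At some moment in a run one of tray, plate may be knocked a few centimetres aside while the robot is not near it.
Once in a run the grip may slacken for a moment while it holds something.
It also fails if it takes over 210 s, if anything falls off the work surface, if the arm or the gripper's body presses on something with over 40 N, if the wrist force passes 120 N, or if a joint passes its speed limit or range.

## Working session

There is one attempt and no reset: what is moved stays moved. The work goes in short steps, Python scripts to look and compute and a tool call to move; the robot and the scene stay as the last step left them, time stands still between calls to the robot, and variables do not carry over. Pictures are saved under pics/ and viewed, at most 14 in all, crops included, and the job is handed in when it is done.

Besides the shell and the picture viewer there is one more tool, called after "Call:" by a JSON object that holds its "api" and its "payload", one argument or row to a line. jog_arm: Moves the arm, as the interface text tells. Scaled input: -1 to 1 covers 0.025 m each way for a shift and 4 degrees each way for a turn. Its arguments: {"type":"object","properties":{"dr":{"type":"array","items":{"type":"array","items":{"type":"number"}}},"translation":{"type":"array","items":{"type":"array","items":{"type":"number"}}},"jaw":{"type":"array","items":{"type":"number"}},"squeeze":{"type":"number"}},"required":["dr","translation","jaw"]}

```bash
mkdir -p pics; ls
python3 - <<'E'
from workcell import manip, optics
import cv2
o=manip.get_obs()
print({k:o[k] for k in('clock','position','ee_rot','grip_width','ft_force')})
for n in('top','side'):
    c=optics.camera(n); cv2.imwrite(f'pics/{n}0.png',c['color'][:,:,::-1]); print(n,c['mtx'].round(1).tolist(),c['R'].round(4).tolist(),c['t'].round(4).tolist())
E
```

```text
pics
{'clock': 0.0, 'position': array([ 0.18146225, -0.59767924,  0.23049085]), 'ee_rot': array([ 9.89157847e-01,  1.46854436e-01, -1.42198107e-04, -7.12763664e-04]), 'grip_width': 0.9967387449437868, 'ft_force': array([ 0.45284304, -0.00909985,  0.21854102])}
top [[367.5, 0.0, 321.8], [0.0, 367.5, 203.9], [0.0, 0.0, 1.0]] [[0.0269, -0.9996, 0.0002], [-0.9822, -0.0264, -0.1861], [0.186, 0.0048, -0.9825]] [-0.0235, 0.5647, 0.9928]
side [[396.5, 0.0, 325.6], [0.0, 396.5, 199.5], [0.0, 0.0, 1.0]] [[-0.7215, -0.6924, -0.001], [-0.5011, 0.5231, -0.6894], [0.4779, -0.4969, -0.7244]] [0.4057, 0.3592, 1.0396]
```

View pics/top0.png

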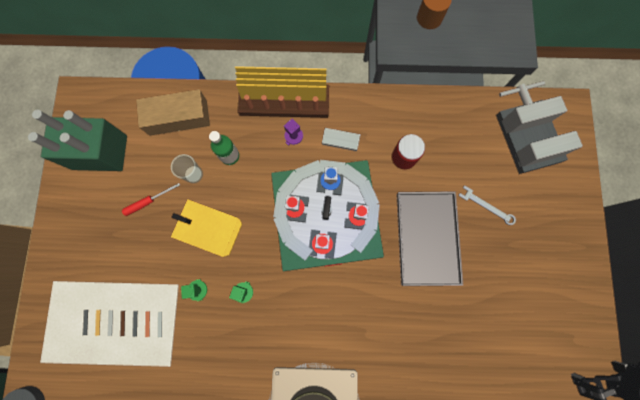

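View pics/side0.png

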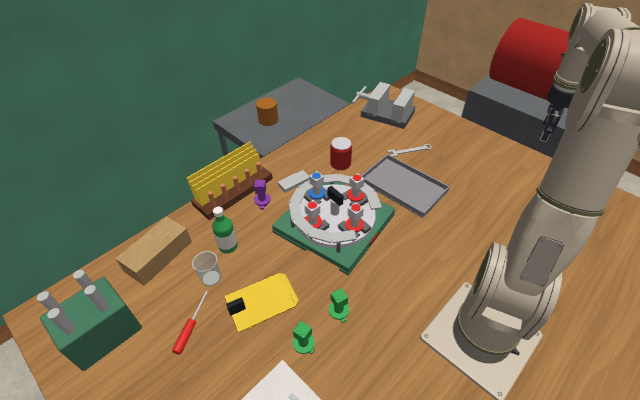

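```bash
cat > h.py <<'E'
import numpy as np, cv2
from workcell import manip, optics
def ray(c,p):
    d=c['R'].T@np.linalg.inv(c['mtx'])@[p[0],p[1],1.]; return -c['R'].T@c['t'], d/np.linalg.norm(d)
def onz(c,p,z):
    o,d=ray(c,p); return o+d*(z-o[2])/d[2]
def tri(c1,p1,c2,p2):
    o1,d1=ray(c1,p1);o2,d2=ray(c2,p2)
    s=np.linalg.lstsq(np.c_[d1,-d2],o2-o1,rcond=None)[0]
    a,b=o1+d1*s[0],o2+d2*s[1]; return (a+b)/2,np.linalg.norm(a-b)
def proj(c,X):
    q=c['mtx']@(c['R']@np.asarray(X,float)+c['t']); return q[:2]/q[2]
def crop(c,x0,y0,w,h,s): return cv2.resize(np.ascontiguousarray(c['color'][y0:y0+h,x0:x0+w,::-1]),None,fx=s,fy=s,interpolation=cv2.INTER_CUBIC)
def yaw():
    from scipy.spatial.transform import Rotation as R
    m=R.from_quat(manip.get_obs()['ee_rot']).as_matrix(); return np.degrees(np.arctan2(m[1,0],m[0,0])), m
def blobs(c,lo,hi,amin=8):
    m=cv2.inRange(cv2.cvtColor(c['color'],cv2.COLOR_RGB2HSV),np.array(lo),np.array(hi))
    n,l,st,ce=cv2.connectedComponentsWithStats(m); return [(st[i,4],ce[i].round(1).tolist()) for i in range(1,n) if st[i,4]>=amin],l
E
python3 - <<'E'
from h import *
t,s=optics.camera('top'),optics.camera('side')
a=crop(t,262,150,130,130,4);cv2.imwrite('pics/c_top.png',a)
a=crop(s,265,155,140,120,5);cv2.imwrite('pics/c_side.png',a)
E
```

```text
(no output)
```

View pics/c_top.png

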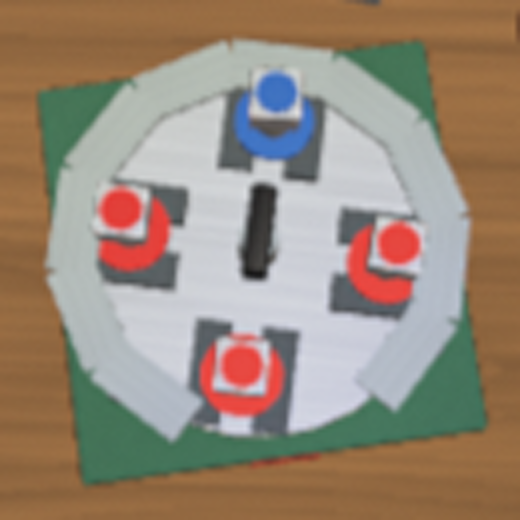

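View pics/c_side.png

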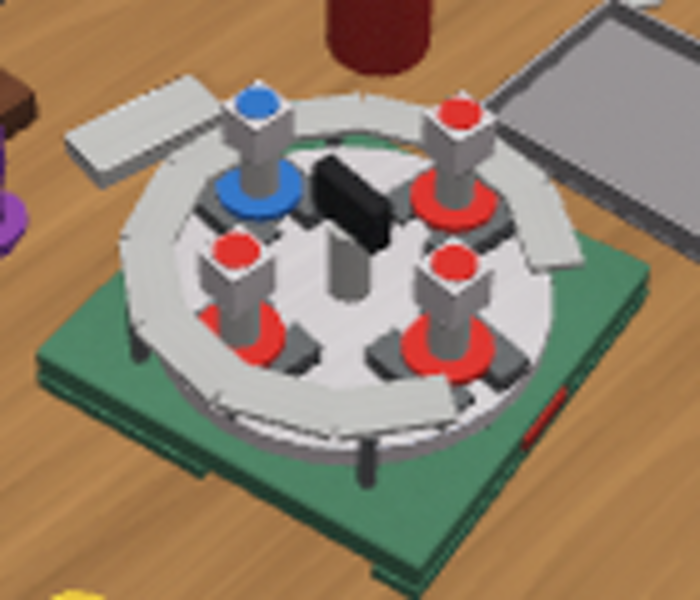

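Run:
```python
from h import *
t,s=optics.camera('top'),optics.camera('side')
T=lambda x,y:(262+x/4-.4,150+y/4-.4); S=lambda x,y:(265+x/5-.4,155+y/5-.4)
for n,a,b in(('left',(120,209),(237,250)),('front',(242,367),(454,264)),('right',(398,243),(460,113)),('blue',(277,92),(257,103)),('knob',(264,185),(330,160)),('knobnear',(254,275),(385,205))):
    p,e=tri(t,T(*a),s,S(*b)); print(n,p.round(4),round(e,4), onz(t,T(*a),.152).round(4), onz(s,S(*b),.152).round(4))
P=[onz(t,T(*q),.036) for q in((38,93),(425,42),(487,427),(85,484))]
P=np.array(P);print(P.round(4),P.mean(0).round(4));
for i in range(4):
    d=P[(i+1)%4]-P[i];print(np.linalg.norm(d).round(4),np.degrees(np.arctan2(d[1],d[0])).round(2))
# tray / plate / handle
hsv=cv2.cvtColor(t['color'],cv2.COLOR_RGB2HSV)
m=cv2.inRange(hsv,np.array([20,150,120]),np.array([35,255,255]));m[:190]=0
c=max(cv2.findContours(m,0,2)[0],key=cv2.contourArea);print('plate px',cv2.approxPolyDP(c,3,True)[:,0].tolist())
```

```text
left [0.5501 0.0693 0.1521] 0.0008 [0.5498 0.0691 0.152 ] [0.5506 0.0695 0.152 ]
front [ 0.4515 -0.0114  0.1506] 0.0024 [ 0.4504 -0.0121  0.152 ] [ 0.4518 -0.0098  0.152 ]
right [ 0.5328 -0.1098  0.1516] 0.0007 [ 0.5324 -0.1099  0.152 ] [ 0.5328 -0.1092  0.152 ]
blue [ 0.6316 -0.0298  0.15  ] 0.0015 [ 0.6304 -0.0301  0.152 ] [ 0.6308 -0.028   0.152 ]
knob [ 0.567  -0.0243  0.1486] 0.0041 [ 0.5681 -0.0231  0.152 ] [ 0.5627 -0.0226  0.152 ]
knobnear [ 0.5104 -0.0173  0.1533] 0.0033 [ 0.5092 -0.0182  0.152 ] [ 0.5128 -0.0175  0.152 ]
[[ 0.6574  0.1433  0.036 ]
 [ 0.7041 -0.1409  0.036 ]
 [ 0.4228 -0.1855  0.036 ]
 [ 0.3758  0.0956  0.036 ]] [ 0.54   -0.0219  0.036 ]
0.288 -80.67
0.2847 -170.98
0.2851 99.5
0.2856 9.62
plate px [[187, 200], [181, 215], [191, 223], [178, 220], [171, 237], [221, 256], [229, 254], [240, 220]]
```

Run:
```python
from h import *
t,s=optics.camera('top'),optics.camera('side')
a=np.zeros((600,800,3),np.uint8)
b=crop(t,160,190,90,75,4.4);a[:b.shape[0],:b.shape[1]]=b
b=crop(s,215,265,90,75,4.4);a[:b.shape[0],400:400+b.shape[1]]=b[:,:400]
b=crop(t,390,185,80,110,2.4);a[333:333+b.shape[0],:b.shape[1]]=b
b=crop(s,355,145,100,80,3.3);a[334:334+b.shape[0],400:400+b.shape[1]]=b[:,:400]
cv2.imwrite('pics/c_pt.png',a)
```

```text
(no output)
```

View pics/c_pt.png

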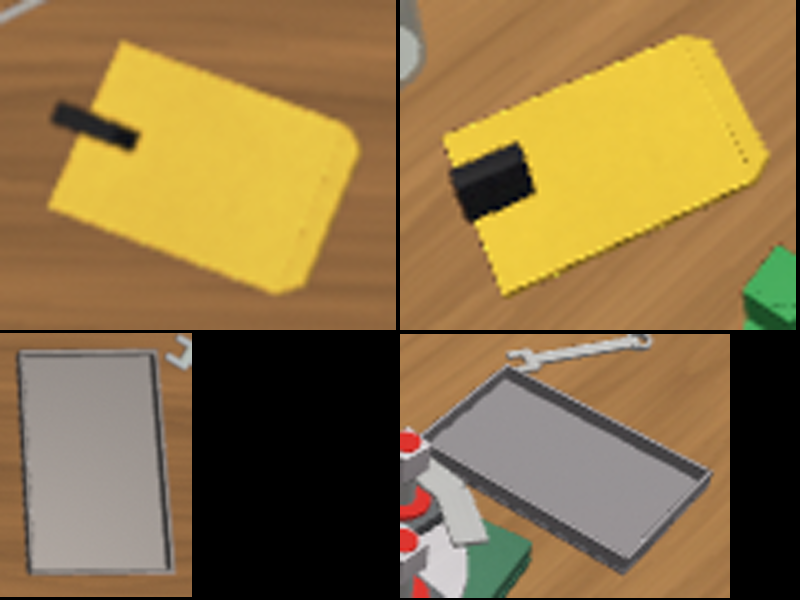

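```bash
cat >> h.py <<'E'
def delta(x,y,z,A):
    "units (25mm / 4deg): turn first, then shift in turned frame (tool straight down, x at yaw A deg)"
    o=manip.get_obs(); a,m=yaw(); p=np.array([x,y,z])-o['position']; r=np.radians(A)
    ax=np.array([[np.cos(r),np.sin(r),0],[np.sin(r),-np.cos(r),0],[0,0,-1]])
    d=(a-A+180)%360-180
    print('t',round(o['clock'],1),'pos',o['position'].round(4),'A',round(a,1),'tilt',m[:2,2].round(3),'w',round(o['grip_width'],2),'| turn z',round(d/4,2),'shift',(ax@p/.025).round(2))
AX=np.array([.5415,-.0208]); YT=np.radians(9.4)
def tw(x,y): c,s=np.cos(YT),np.sin(YT); return AX+[c*x-s*y,s*x+c*y]
E
python3 - <<'E'
from h import *
t,s=optics.camera('top'),optics.camera('side')
def quad(P):
    P=np.array(P);print(P.round(3).tolist(),'mean',P.mean(0).round(4))
    for i in range(len(P)):
        d=P[(i+1)%len(P)]-P[i];print(np.linalg.norm(d).round(4),np.degrees(np.arctan2(d[1],d[0])).round(1))
quad([onz(t,(390+x/2.4-.3,185+(y-333)/2.4-.3),.025) for x,y in((20,352),(155,352),(172,572),(30,572))])
quad([onz(s,(355+x/3.3-.4,145+(y-334)/3.3-.4),.025) for x,y in((505-400,368),(710-400,474),(624-400,572),(425-400,436))])
quad([onz(t,(160+x/4.4-.4,190+y/4.4-.4),.008) for x,y in((122,42),(345,122),(358,148),(305,287),(278,293),(50,208))])
print('side tail',[onz(s,(215+x/4.4-.4,265+y/4.4-.4),.008).round(3) for x,y in((444-400,136),(504-400,295))])
print('handle top', tri(t,(160+55/4.4,190+112/4.4),s,(215+55/4.4,265+180/4.4)),onz(t,(160+(55+135)/2/4.4,190+(112+140)/2/4.4),.053))
print(proj(t,[.5415,-.0208,.15]),'front',tw(-.09,0),'plate goal',tw(-.05,.135),'handle goal',tw(-.05,.207))
delta(.5415,-.0208,.22,-5.7)
E
```

```text
[[0.61, -0.231, 0.025], [0.615, -0.397, 0.025], [0.352, -0.406, 0.025], [0.347, -0.24, 0.025]] mean [ 0.4809 -0.3185  0.025 ]
0.1654 -88.5
0.2635 -178.0
0.1661 91.5
0.2634 1.9
[[0.615, -0.389, 0.025], [0.351, -0.401, 0.025], [0.338, -0.223, 0.025], [0.607, -0.237, 0.025]] mean [ 0.4778 -0.3126  0.025 ]
0.2645 -177.4
0.1791 94.1
0.2698 -3.1
0.1519 -87.1
[[0.577, 0.393, 0.008], [0.527, 0.238, 0.008], [0.51, 0.228, 0.008], [0.417, 0.257, 0.008], [0.412, 0.274, 0.008], [0.464, 0.43, 0.008]] mean [0.4844 0.3032 0.008 ]
0.1627 -108.1
0.0199 -150.2
0.0972 162.9
0.018 104.1
0.164 71.6
0.1194 -18.1
side tail [array([0.578, 0.394, 0.008]), array([0.465, 0.433, 0.008])]
handle top (array([0.52189607, 0.41530141, 0.04877898]), np.float64(0.0015199825597362816)) [0.51227439 0.38644286 0.053     ]
[326.43195973 206.0829422 ] front [ 0.45270851 -0.03549934] plate goal [0.47012239 0.10422094] handle goal [0.45836292 0.17525414]
t 0.5 pos [ 0.1816 -0.598   0.2313] A 16.9 tilt [ 0. -0.] w 1.0 | turn z 5.65 shift [ 12.03 -24.4    0.45]
```

Call:
{"api": "jog_arm", "payload": {
  "dr": [
    [0,0,0.95],
    [0,0,0.95],
    [0,0,0.95],
    [0,0,0.95],
    [0,0,0.95],
    [0,0,0.9],
    [0,0,0],
    [0,0,0],
    [0,0,0],
    [0,0,0]
  ],
  "translation": [
    [0,0,0],
    [0,0,0],
    [0,0,0],
    [0,0,0],
    [0,0,0],
    [0,0,0],
    [0.48,-0.976,0],
    [0.48,-0.976,0],
    [0.48,-0.976,0],
    [0.48,-0.976,0]
  ],
  "jaw": [0.6,0.6,0.6,0.6,0.6,0.6,0.6,0.6,0.6,0.6]
}}

```text
clock: 1.5
position: [0.2396, -0.5047, 0.2314]
ee_rot: [0.999, -0.05, 0.0, 0.0]
ft_force: [-0.4, -0.2, 0.4]
grip_width: 0.603
grasp_force: 0.0
```

Call:
{"api": "jog_arm", "payload": {
  "dr": [
    [0,0,0],
    [0,0,0],
    [0,0,0],
    [0,0,0],
    [0,0,0],
    [0,0,0],
    [0,0,0],
    [0,0,0],
    [0,0,0],
    [0,0,0]
  ],
  "translation": [
    [0.48,-0.976,0],
    [0.48,-0.976,0],
    [0.48,-0.976,0],
    [0.48,-0.976,0],
    [0.48,-0.976,0],
    [0.48,-0.976,0],
    [0.48,-0.976,0],
    [0.48,-0.976,0],
    [0.48,-0.976,0],
    [0.48,-0.976,0]
  ],
  "jaw": [0.6,0.6,0.6,0.6,0.6,0.6,0.6,0.6,0.6,0.6]
}}

```text
clock: 2.5
position: [0.3832, -0.2739, 0.2315]
ee_rot: [0.999, -0.05, 0.0, 0.0]
ft_force: [0.3, 0.2, -0.3]
grip_width: 0.601
grasp_force: 0.0
```

Call:
{"api": "jog_arm", "payload": {
  "dr": [
    [0,0,0],
    [0,0,0],
    [0,0,0],
    [0,0,0],
    [0,0,0],
    [0,0,0],
    [0,0,0],
    [0,0,0],
    [0,0,0],
    [0,0,0]
  ],
  "translation": [
    [0.48,-0.976,0],
    [0.48,-0.976,0],
    [0.48,-0.976,0],
    [0.48,-0.976,0],
    [0.48,-0.976,0],
    [0.48,-0.976,0],
    [0.48,-0.976,0],
    [0.48,-0.976,0],
    [0.48,-0.976,0],
    [0.48,-0.976,0]
  ],
  "jaw": [0.6,0.6,0.6,0.6,0.6,0.6,0.6,0.6,0.6,0.6]
}}

```text
clock: 3.5
position: [0.5269, -0.0431, 0.2315]
ee_rot: [0.999, -0.05, 0.0, 0.0]
ft_force: [0.7, 0.2, -0.3]
grip_width: 0.601
grasp_force: 0.0
```

```bash
python3 -c "
from h import *
delta(.5415,-.0208,.12,-5.7)"
```

```text
t 3.5 pos [ 0.5269 -0.0431  0.2315] A -5.7 tilt [ 0. -0.] w 0.6 | turn z -0.01 shift [ 0.49 -0.95  4.46]
```

Call:
{"api": "jog_arm", "payload": {
  "dr": [
    [0,0,0],
    [0,0,0],
    [0,0,0],
    [0,0,0],
    [0,0,0],
    [0,0,0],
    [0,0,0],
    [0,0,0],
    [0,0,0],
    [0,0,0]
  ],
  "translation": [
    [0.47,-0.93,0],
    [0,0,0.9],
    [0,0,0.9],
    [0,0,0.9],
    [0,0,0.9],
    [0,0,0.86],
    [0,0,0],
    [0,0,0],
    [0,0,0],
    [0,0,0]
  ],
  "jaw": [0.6,0.6,0.6,0.6,0.6,0.6,0.0,0.0,0.0,0.0],
  "squeeze": 60
}}

```text
clock: 4.5
position: [0.5409, -0.0202, 0.1208]
ee_rot: [0.999, -0.049, 0.001, -0.001]
ft_force: [1.3, 6.7, -5.8]
grip_width: 0.201
grasp_force: 61.0
```

Call:
{"api": "jog_arm", "payload": {
  "dr": [
    [0,0,0],
    [0,0,0],
    [0,0,-0.5],
    [0,0,-0.7],
    [0,0,-0.7],
    [0,0,-0.7],
    [0,0,-0.7],
    [0,0,-0.47],
    [0,0,0],
    [0,0,0]
  ],
  "translation": [
    [0,0,0],
    [0,0,0],
    [0,0,0],
    [0,0,0],
    [0,0,0],
    [0,0,0],
    [0,0,0],
    [0,0,0],
    [0,0,0],
    [0,0,0]
  ],
  "jaw": [0,0,0,0,0,0,0,0,0,0]
}}

```text
clock: 5.5
position: [0.5409, -0.0204, 0.1209]
ee_rot: [0.997, 0.083, 0.001, -0.001]
ft_force: [0.3, 5.6, -6.2]
grip_width: 0.199
grasp_force: 61.0
```

```bash
python3 -c "
from h import *
delta(.5415,-.0208,.12,9.4)
t=optics.camera('top');cv2.imwrite('pics/t2.png',crop(t,262,150,130,130,4))"
```

```text
t 5.5 pos [ 0.5409 -0.0204  0.1209] A 9.5 tilt [0.001 0.001] w 0.2 | turn z 0.02 shift [0.02 0.02 0.03]
```

View pics/t2.png

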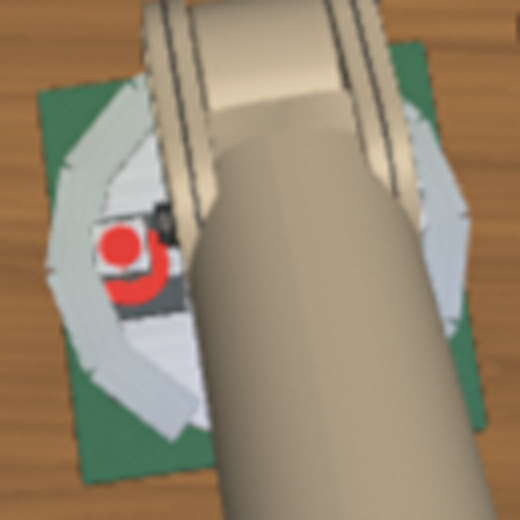

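Call:
{"api": "jog_arm", "payload": {
  "dr": [
    [0,0,0],
    [0,0,0],
    [0,0,0],
    [0,0,0],
    [0,0,0],
    [0,0,0],
    [0,0,0],
    [0,0,0],
    [0,0,0],
    [0,0,0]
  ],
  "translation": [
    [0,0,0],
    [0,0,0],
    [0,0,-0.9],
    [0,0,-0.9],
    [0,0,-0.9],
    [-0.9,0,0],
    [-0.9,0,0],
    [-0.9,0,0],
    [-0.9,0,0],
    [0,0,0]
  ],
  "jaw": [0.6,0.6,0.6,0.75,0.75,0.75,0.75,0.75,0.75,0.75]
}}

```text
clock: 6.55
position: [0.4502, -0.0377, 0.1882]
ee_rot: [0.997, 0.081, 0.0, 0.001]
ft_force: [0.3, -0.7, 0.0]
grip_width: 0.749
grasp_force: 0.0
```

```bash
cat >> h.py <<'E'
def reds():
    for n in('top','side'):
        c=optics.camera(n)
        for nm,lo,hi in(('red',(0,150,180),(6,255,255)),('blue',(100,140,150),(118,255,255))):
            for a,p in blobs(c,lo,hi,12)[0]:
                w=onz(c,p,.152); rt=w[:2]-AX; print(n,nm,a,p,w[:2].round(4),'r',np.hypot(*rt).round(4),'ang',np.degrees(np.arctan2(rt[1],rt[0])).round(1)%360)
E
python3 -c "
from h import *
delta(*tw(-.09,0),.117,9.4); reds()
cv2.imwrite('pics/s2.png',crop(optics.camera('side'),265,135,160,140,4))"
```

```text
t 6.5 pos [ 0.4502 -0.0377  0.1882] A 9.3 tilt [ 0.001 -0.002] w 0.75 | turn z -0.03 shift [ 0.11 -0.07  2.85]
top red 176 [135.9, 205.5] [0.5295 0.4686] r 0.4895 ang 91.4
top red 71 [291.8, 211.1] [0.5257 0.0676] r 0.0898 ang 100.1
top red 110 [297.4, 219.1] [0.5054 0.0524] r 0.0817 ang 116.2
top blue 1612 [166.2, 64.5] [0.9278 0.4327] r 0.5958 ang 49.6
top blue 62 [321.6, 172.7] [ 0.6295 -0.006 ] r 0.0892 ang 9.6
top blue 115 [321.2, 183.5] [ 0.6004 -0.0057] r 0.0608 ang 14.3
side red 30 [350.4, 173.7] [ 0.5574 -0.1079] r 0.0885 ang 280.4
side red 50 [345.8, 191.8] [ 0.5144 -0.038 ] r 0.0322 ang 212.4
side red 39 [360.7, 202.8] [ 0.4525 -0.0344] r 0.09 ang 188.7
side red 49 [317.8, 208.8] [0.5267 0.0695] r 0.0915 ang 99.3
side red 108 [359.0, 220.7] [0.4113 0.0216] r 0.137 ang 162.0
side red 16 [312.1, 223.0] [0.5005 0.1188] r 0.1455 ang 106.4
side red 43 [324.4, 225.2] [0.4701 0.1007] r 0.141 ang 120.4
side red 286 [183.4, 335.3] [0.4756 0.5483] r 0.5729 ang 96.6
side blue 36 [310.5, 179.0] [ 0.631  -0.0039] r 0.0911 ang 10.7
side blue 90 [311.9, 197.2] [0.5721 0.0485] r 0.0758 ang 66.2
```

View pics/s2.png

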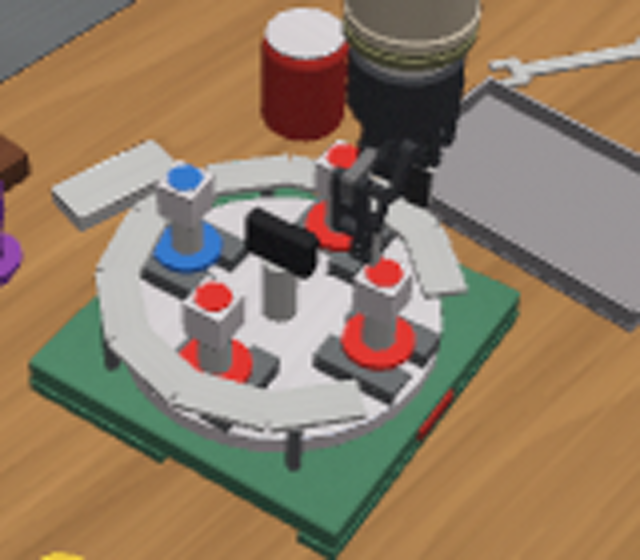

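Call:
{"api": "jog_arm", "payload": {
  "dr": [
    [0,0,0],
    [0,0,0],
    [0,0,0],
    [0,0,0],
    [0,0,0],
    [0,0,0],
    [0,0,0],
    [0,0,0],
    [0,0,0],
    [0,0,0]
  ],
  "translation": [
    [0.1,-0.07,0.7],
    [0,0,0.7],
    [0,0,0.7],
    [0,0,0.7],
    [0,0,0],
    [0,0,0],
    [0,0,0],
    [0,0,0],
    [0,0,0],
    [0,0,0]
  ],
  "jaw": [0.75,0.75,0.75,0.75,0.75,0.2,0.2,0.2,0.2,0.2],
  "squeeze": 80
}}

```text
clock: 7.7
position: [0.4548, -0.0346, 0.1185]
ee_rot: [0.997, 0.082, 0.001, 0.0]
ft_force: [-0.5, -0.3, 5.3]
grip_width: 0.39
grasp_force: 79.1
```

Call:
{"api": "jog_arm", "payload": {
  "dr": [
    [0,0,-0.5],
    [0,0,-0.9],
    [0,0,-0.9],
    [0,0,-0.9],
    [0,0,-0.9],
    [0,0,-0.9],
    [0,0,-0.9],
    [0,0,-0.9],
    [0,0,-0.9],
    [0,0,-0.9]
  ],
  "translation": [
    [0,0,0],
    [0,0,0],
    [0,0,0],
    [0,0,0],
    [0,0,0],
    [0,0,0],
    [0,0,0],
    [0,0,0],
    [0,0,0],
    [0,0,0]
  ],
  "jaw": [0.2,0.2,0.2,0.2,0.2,0.2,0.2,0.2,0.2,0.2]
}}

```text
clock: 8.7
position: [0.4555, -0.034, 0.1186]
ee_rot: [0.927, 0.374, 0.002, 0.001]
ft_force: [3.2, 1.3, -1.7]
grip_width: 0.392
grasp_force: 59.9
```

Call:
{"api": "jog_arm", "payload": {
  "dr": [
    [0,0,-0.9],
    [0,0,-0.9],
    [0,0,-0.9],
    [0,0,-0.9],
    [0,0,-0.9],
    [0,0,-0.9],
    [0,0,-0.9],
    [0,0,-0.9],
    [0,0,-0.9],
    [0,0,-0.9]
  ],
  "translation": [
    [0,0,0],
    [0,0,0],
    [0,0,0],
    [0,0,0],
    [0,0,0],
    [0,0,0],
    [0,0,0],
    [0,0,0],
    [0,0,0],
    [0,0,0]
  ],
  "jaw": [0.2,0.2,0.2,0.2,0.2,0.2,0.2,0.2,0.2,0.2]
}}

```text
clock: 9.7
position: [0.4551, -0.0345, 0.1186]
ee_rot: [0.767, 0.642, 0.001, 0.001]
ft_force: [0.4, -0.1, 5.9]
grip_width: 0.388
grasp_force: 78.5
```

Call:
{"api": "jog_arm", "payload": {
  "dr": [
    [0,0,-0.9],
    [0,0,-0.9],
    [0,0,-0.9],
    [0,0,-0.9],
    [0,0,-0.9],
    [0,0,-0.2],
    [0,0,0],
    [0,0,0],
    [0,0,0],
    [0,0,0]
  ],
  "translation": [
    [0,0,0],
    [0,0,0],
    [0,0,0],
    [0,0,0],
    [0,0,0],
    [0,0,0],
    [0,0,0],
    [0,0,0],
    [0,0,0],
    [0,0,0]
  ],
  "jaw": [0.2,0.2,0.2,0.2,0.2,0.2,0.2,0.2,0.2,0.2]
}}

```text
clock: 10.7
position: [0.4547, -0.0348, 0.1186]
ee_rot: [0.652, 0.758, 0.0, 0.001]
ft_force: [0.2, -1.0, 7.9]
grip_width: 0.385
grasp_force: 79.0
```

```bash
python3 -c "
from h import *
delta(*tw(-.09,0),.167,99.4);print(manip.get_obs()['ft_force'],manip.get_obs()['torque'],manip.get_obs()['joint_pos'].round(2))
cv2.imwrite('pics/s3.png',crop(optics.camera('side'),265,135,160,140,3))"
```

```text
t 10.7 pos [ 0.4547 -0.0348  0.1186] A 98.5 tilt [ 0.002 -0.001] w 0.39 | turn z -0.21 shift [-0.01 -0.08 -1.94]
[ 0.2373287  -1.00043551  7.85445385] [-0.02796669  0.37125144 -0.22166078] [ 0.68  0.12 -0.73  2.    0.09  1.06  0.06]
```

View pics/s3.png

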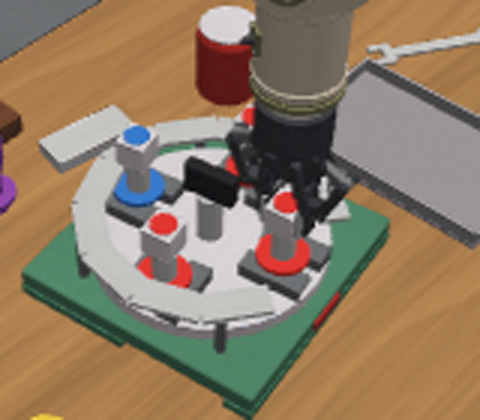

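Call:
{"api": "jog_arm", "payload": {
  "dr": [
    [0,0,-0.4],
    [0,0,-0.1],
    [0,0,0],
    [0,0,0],
    [0,0,0],
    [0,0,0],
    [0,0,0],
    [0,0,0],
    [0,0,0],
    [0,0,0]
  ],
  "translation": [
    [0,0,0],
    [0,0,0],
    [0,0,-0.3],
    [0,0,-0.3],
    [0,0,-0.3],
    [0,0,0],
    [0,0,0],
    [0,0,0],
    [0,0,0],
    [0,0,0]
  ],
  "jaw": [0.2,0.2,0.2,0.2,0.2,0.2,0.2,0.2,0.2,0.2]
}}

```text
clock: 11.75
position: [0.4537, -0.0345, 0.1396]
ee_rot: [0.639, 0.769, -0.0, -0.0]
ft_force: [0.3, 0.2, -3.9]
grip_width: 0.389
grasp_force: 79.5
```

```bash
python3 -c "
from h import *
delta(*tw(-.09,0),.167,99.4);print(manip.get_obs()['ft_force'],manip.get_obs()['torque']);reds()" | grep -v top
```

```text
t 11.8 pos [ 0.4537 -0.0345  0.1396] A 100.6 tilt [-0.  0.] w 0.39 | turn z 0.29 shift [-0.03 -0.05 -1.1 ]
[ 0.25957739  0.16668101 -3.85096474] [ 0.00579183 -0.02426259 -0.07379658]
side red 38 [344.6, 191.8] [ 0.517  -0.0355] r 0.0286 ang 211.0
side red 38 [360.3, 197.5] [ 0.4674 -0.0501] r 0.0797 ang 201.5
side red 48 [319.0, 209.2] [0.5231 0.0683] r 0.0909 ang 101.7
side red 110 [359.3, 215.9] [0.4223 0.0073] r 0.1225 ang 166.7
side red 19 [313.0, 223.7] [0.4969 0.1189] r 0.1466 ang 107.7
side red 41 [325.4, 225.6] [0.4671 0.0999] r 0.1418 ang 121.7
side red 286 [183.4, 335.3] [0.4756 0.5483] r 0.5729 ang 96.6
side blue 38 [310.2, 179.6] [ 0.6297 -0.0013] r 0.0904 ang 12.5
side blue 93 [311.5, 198.0] [0.5706 0.0517] r 0.0781 ang 68.1
```

Call:
{"api": "jog_arm", "payload": {
  "dr": [
    [0,0,0.15],
    [0,0,0.15],
    [0,0,0],
    [0,0,0],
    [0,0,0],
    [0,0,0],
    [0,0,0]
  ],
  "translation": [
    [0,0,-0.6],
    [0,0,-0.6],
    [0,0,-0.6],
    [-0.9,-0.18,0],
    [-0.9,-0.18,0],
    [-0.9,-0.18,0],
    [0,0,0]
  ],
  "jaw": [0.2,0.2,0.2,0.2,0.2,0.2,0.2]
}}

```text
clock: 12.55
position: [0.451, -0.1066, 0.1845]
ee_rot: [0.649, 0.761, -0.0, 0.0]
ft_force: [-0.8, 0.2, -4.2]
grip_width: 0.391
grasp_force: 79.8
```

```bash
cat >> h.py <<'E'
def tray():
    t=optics.camera('top'); hsv=cv2.cvtColor(t['color'],cv2.COLOR_RGB2HSV)
    m=cv2.inRange(hsv,np.array([0,0,60]),np.array([179,40,200])); m[:, :385]=0; m[:, 480:]=0; m[:175]=0; m[305:]=0
    m=cv2.morphologyEx(m,cv2.MORPH_OPEN,np.ones((5,5)))
    c=max(cv2.findContours(m,0,2)[0],key=cv2.contourArea)
    b=cv2.boxPoints(cv2.minAreaRect(c)); P=np.array([onz(t,p,.012)[:2] for p in b])
    print('tray',P.mean(0).round(4),[ (np.linalg.norm(P[i+1]-P[i]).round(3),np.degrees(np.arctan2(*(P[i+1]-P[i])[::-1])).round(1)) for i in(0,1)])
E
python3 -c "
from h import *
tray();delta(.405,-.318,.185,99.4);print(manip.get_obs()['ft_force'])"
```

```text
tray [ 0.4845 -0.3531] [(np.float64(0.268), np.float64(-1.2)), (np.float64(0.128), np.float64(-88.5))]
t 12.6 pos [ 0.4512 -0.1047  0.1846] A 99.2 tilt [-0.  0.] w 0.39 | turn z -0.05 shift [-8.12 -3.22 -0.02]
[-0.04538403  1.05877492 -3.89651515]
```

```bash
python3 -c "
from h import *
a=np.hstack([crop(optics.camera('top'),290,150,190,150,2),crop(optics.camera('side'),270,120,200,150,2)]);cv2.imwrite('pics/t4.png',a)"
```

```text
(no output)
```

View pics/t4.png

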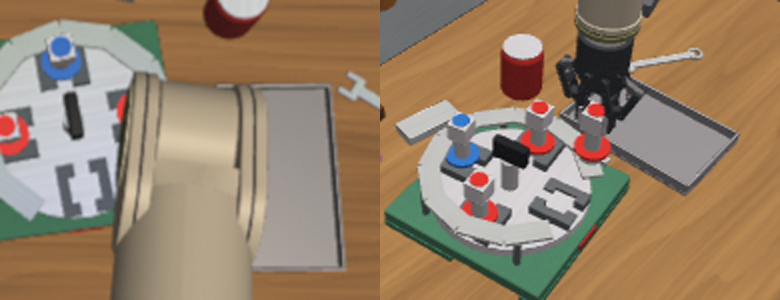

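Call:
{"api": "jog_arm", "payload": {
  "dr": [
    [0,0,0],
    [0,0,0],
    [0,0,0],
    [0,0,0],
    [0,0,0],
    [0,0,0],
    [0,0,0],
    [0,0,0],
    [0,0,0],
    [0,0,0]
  ],
  "translation": [
    [-0.9,-0.36,0],
    [-0.9,-0.36,0],
    [-0.9,-0.36,0],
    [-0.9,-0.36,0],
    [-0.9,-0.36,0],
    [-0.9,-0.36,0],
    [-0.9,-0.36,0],
    [-0.9,-0.36,0],
    [-0.9,-0.34,0],
    [0,0,0.3]
  ],
  "jaw": [0.2,0.2,0.2,0.2,0.2,0.2,0.2,0.2,0.2,0.2]
}}

```text
clock: 13.7
position: [0.4047, -0.3191, 0.1778]
ee_rot: [0.648, 0.761, -0.0, 0.001]
ft_force: [0.0, 0.1, -4.8]
grip_width: 0.388
grasp_force: 79.8
```

Call:
{"api": "jog_arm", "payload": {
  "dr": [
    [0,0,0],
    [0,0,0],
    [0,0,0],
    [0,0,0],
    [0,0,0],
    [0,0,0],
    [0,0,0],
    [0,0,0]
  ],
  "translation": [
    [0,0,0.7],
    [0,0,0.7],
    [0,0,0.7],
    [0,0,0.7],
    [0,0,0.7],
    [0,0,0.5],
    [0,0,0.1],
    [0,0,0]
  ],
  "jaw": [0.2,0.2,0.2,0.2,0.2,0.2,0.2,0.2]
}}

```text
clock: 14.5
position: [0.4053, -0.3158, 0.0748]
ee_rot: [0.647, 0.763, 0.0, -0.0]
ft_force: [0.1, -0.5, -4.2]
grip_width: 0.384
grasp_force: 79.6
```

```bash
python3 -c "
from h import *
delta(.405,-.318,.0686,99.4);print(manip.get_obs()['ft_force'])
cv2.imwrite('pics/t5.png',crop(optics.camera('side'),300,120,180,140,2.5))"
```

```text
t 14.5 pos [ 0.4053 -0.3158  0.0748] A 99.4 tilt [-0.  0.] w 0.38 | turn z 0.0 shift [-0.09 -0.03  0.25]
[ 0.14379203 -0.48860977 -4.23671026]
```

View pics/t5.png

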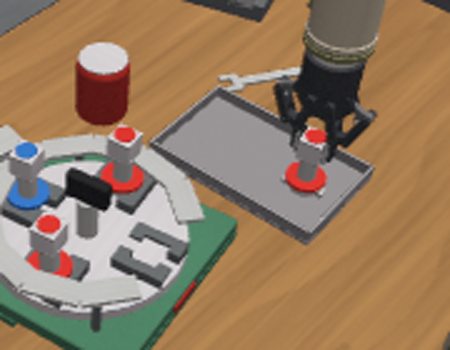

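Call:
{"api": "jog_arm", "payload": {
  "dr": [
    [0,0,0],
    [0,0,0],
    [0,0,0],
    [0,0,0],
    [0,0,0],
    [0,0,0],
    [0,0,0],
    [0,0,0],
    [0,0,0],
    [0,0,0]
  ],
  "translation": [
    [0,0,0.15],
    [0,0,0.08],
    [0,0,0],
    [0,0,0],
    [0,0,0],
    [0,0,-0.4],
    [0,0,-0.9],
    [0,0,-0.9],
    [0,0,-0.9],
    [0,0,-0.9]
  ],
  "jaw": [0.2,0.2,0.2,0.65,0.65,0.65,0.65,0.65,0.65,0.65]
}}

```text
clock: 15.55
position: [0.4053, -0.3163, 0.1711]
ee_rot: [0.647, 0.763, -0.0, 0.001]
ft_force: [0.2, -0.4, -0.2]
grip_width: 0.649
grasp_force: 0.0
```

Call:
{"api": "jog_arm", "payload": {
  "dr": [
    [0,0,0.9],
    [0,0,0.9],
    [0,0,0.9],
    [0,0,0.9],
    [0,0,0.9],
    [0,0,0.9],
    [0,0,0.9],
    [0,0,0.9],
    [0,0,0.9],
    [0,0,0.9]
  ],
  "translation": [
    [0,0,-0.9],
    [0,0,0],
    [0,0,0],
    [0,0,0],
    [0,0,0],
    [0,0,0],
    [0,0,0],
    [0,0,0],
    [0,0,0],
    [0,0,0]
  ],
  "jaw": [0.65,0.65,0.65,0.65,0.65,0.65,0.65,0.65,0.65,0.65]
}}

```text
clock: 16.55
position: [0.4053, -0.3163, 0.1927]
ee_rot: [0.852, 0.524, 0.0, 0.001]
ft_force: [0.3, 0.5, 0.8]
grip_width: 0.649
grasp_force: 0.0
```

Call:
{"api": "jog_arm", "payload": {
  "dr": [
    [0,0,0.9],
    [0,0,0.9],
    [0,0,0.9],
    [0,0,0.9],
    [0,0,0.9],
    [0,0,0.9],
    [0,0,0.9],
    [0,0,0.9],
    [0,0,0.9],
    [0,0,0.9]
  ],
  "translation": [
    [0,0,0],
    [0,0,0],
    [0,0,0],
    [0,0,0],
    [0,0,0],
    [0,0,0],
    [0,0,0],
    [0,0,0],
    [0,0,0],
    [0,0,0]
  ],
  "jaw": [0.65,0.65,0.65,0.65,0.65,0.65,0.65,0.65,0.65,0.65]
}}

```text
clock: 17.55
position: [0.4053, -0.3163, 0.1927]
ee_rot: [0.972, 0.235, 0.0, 0.001]
ft_force: [1.0, -0.6, 0.0]
grip_width: 0.652
grasp_force: 0.0
```

```bash
python3 -c "
from h import *
reds();delta(.5415,-.0208,.19,11)"
```

```text
top red 186 [136.0, 205.4] [0.5298 0.4684] r 0.4893 ang 91.4
top red 66 [360.8, 199.8] [ 0.56   -0.1089] r 0.09 ang 281.8
top red 127 [355.5, 208.6] [ 0.5366 -0.0955] r 0.0749 ang 266.2
top red 70 [291.9, 212.6] [0.5218 0.0672] r 0.0902 ang 102.6
top red 102 [297.9, 220.3] [0.5023 0.051 ] r 0.0818 ang 118.6
top red 127 [426.0, 264.2] [ 0.4005 -0.2727] r 0.2887 ang 240.8
top red 37 [437.5, 261.7] [ 0.4074 -0.3015] r 0.3111 ang 244.5
top blue 1616 [166.2, 64.5] [0.9278 0.4327] r 0.5958 ang 49.6
top blue 65 [320.0, 172.8] [ 0.6291 -0.0018] r 0.0896 ang 12.2
top blue 118 [319.4, 184.0] [ 0.599  -0.0011] r 0.0607 ang 18.9
side red 38 [349.4, 173.3] [ 0.5609 -0.1071] r 0.0885 ang 282.7
side red 35 [425.5, 175.2] [ 0.3826 -0.2657] r 0.2919 ang 237.0
side red 83 [348.8, 191.2] [ 0.5095 -0.0462] r 0.0408 ang 218.5
side red 82 [421.7, 192.2] [ 0.3483 -0.1947] r 0.2599 ang 222.0
side red 48 [319.0, 209.2] [0.5231 0.0683] r 0.0909 ang 101.7
side red 19 [313.0, 223.7] [0.4969 0.1189] r 0.1466 ang 107.7
side red 41 [325.4, 225.6] [0.4671 0.0999] r 0.1418 ang 121.7
side red 286 [183.4, 335.3] [0.4756 0.5483] r 0.5729 ang 96.6
side blue 38 [310.2, 179.6] [ 0.6297 -0.0013] r 0.0904 ang 12.5
side blue 91 [311.6, 198.0] [0.5704 0.0515] r 0.0778 ang 68.2
t 17.6 pos [ 0.4053 -0.3163  0.1926] A 27.3 tilt [ 0.001 -0.001] w 0.65 | turn z 4.08 shift [  7.6  -10.56   0.1 ]
```

Call:
{"api": "jog_arm", "payload": {
  "dr": [
    [0,0,0.95],
    [0,0,0.95],
    [0,0,0.95],
    [0,0,0.93],
    [0,0,0],
    [0,0,0],
    [0,0,0],
    [0,0,0],
    [0,0,0],
    [0,0,0]
  ],
  "translation": [
    [0,0,0],
    [0,0,0],
    [0,0,0],
    [0,0,0],
    [0.711,-0.945,0],
    [0.711,-0.945,0],
    [0.711,-0.945,0],
    [0.711,-0.945,0],
    [0.711,-0.945,0],
    [0.711,-0.945,0]
  ],
  "jaw": [0.6,0.6,0.6,0.6,0.6,0.6,0.6,0.6,0.6,0.6]
}}

```text
clock: 18.65
position: [0.4797, -0.154, 0.1924]
ee_rot: [0.994, 0.108, 0.0, 0.0]
ft_force: [0.2, -0.8, -0.2]
grip_width: 0.597
grasp_force: 0.0
```

Call:
{"api": "jog_arm", "payload": {
  "dr": [
    [0,0,0],
    [0,0,0],
    [0,0,0],
    [0,0,0],
    [0,0,0],
    [0,0,0],
    [0,0,0],
    [0,0,0],
    [0,0,0],
    [0,0,0]
  ],
  "translation": [
    [0.711,-0.945,0],
    [0.711,-0.945,0],
    [0.711,-0.945,0],
    [0.711,-0.945,0],
    [0.711,-0.945,0],
    [0,0,0.8],
    [0,0,0.8],
    [0,0,0.8],
    [0,0,0.5],
    [0,0,0]
  ],
  "jaw": [0.6,0.6,0.6,0.6,0.6,0.6,0.6,0.6,0.6,0.6]
}}

```text
clock: 19.65
position: [0.5402, -0.0209, 0.118]
ee_rot: [0.994, 0.107, -0.001, -0.0]
ft_force: [-0.5, -0.2, 0.7]
grip_width: 0.599
grasp_force: 0.0
```

Call:
{"api": "jog_arm", "payload": {
  "dr": [
    [0,0,0],
    [0,0,0],
    [0,0,0],
    [0,0,0],
    [0,0,-0.4],
    [0,0,-0.8],
    [0,0,-0.9],
    [0,0,-0.9],
    [0,0,-0.9],
    [0,0,-0.9]
  ],
  "translation": [
    [0,0,0],
    [0,0,0],
    [0,0,0],
    [0,0,0],
    [0,0,0],
    [0,0,0],
    [0,0,0],
    [0,0,0],
    [0,0,0],
    [0,0,0]
  ],
  "jaw": [0,0,0,0,0,0,0,0,0,0]
}}

```text
clock: 20.65
position: [0.5416, -0.0204, 0.1205]
ee_rot: [0.962, 0.272, 0.001, 0.0]
ft_force: [-2.9, 1.8, 6.3]
grip_width: 0.198
grasp_force: 79.6
```

```bash
python3 -c "
from h import *
delta(.5415,-.0208,.12,99.4);print(manip.get_obs()['ft_force'])"
```

```text
t 20.6 pos [ 0.5416 -0.0204  0.1205] A 31.6 tilt [0.002 0.   ] w 0.2 | turn z -16.95 shift [-0.02 -0.01  0.02]
[-2.86221416  1.80297176  6.25709046]
```

Call:
{"api": "jog_arm", "payload": {
  "dr": [
    [0,0,-0.94],
    [0,0,-0.94],
    [0,0,-0.94],
    [0,0,-0.94],
    [0,0,-0.94],
    [0,0,-0.94],
    [0,0,-0.94],
    [0,0,-0.94],
    [0,0,-0.94],
    [0,0,-0.94]
  ],
  "translation": [
    [0,0,0],
    [0,0,0],
    [0,0,0],
    [0,0,0],
    [0,0,0],
    [0,0,0],
    [0,0,0],
    [0,0,0],
    [0,0,0],
    [0,0,0]
  ],
  "jaw": [0,0,0,0,0,0,0,0,0,0]
}}

```text
clock: 21.65
position: [0.5417, -0.0205, 0.1205]
ee_rot: [0.823, 0.568, 0.001, 0.001]
ft_force: [-1.3, 1.2, 6.3]
grip_width: 0.197
grasp_force: 79.5
```

Call:
{"api": "jog_arm", "payload": {
  "dr": [
    [0,0,-0.94],
    [0,0,-0.94],
    [0,0,-0.94],
    [0,0,-0.94],
    [0,0,-0.94],
    [0,0,-0.94],
    [0,0,-0.94],
    [0,0,-0.6],
    [0,0,0],
    [0,0,0]
  ],
  "translation": [
    [0,0,0],
    [0,0,0],
    [0,0,0],
    [0,0,0],
    [0,0,0],
    [0,0,0],
    [0,0,0],
    [0,0,0],
    [0,0,0],
    [0,0,0]
  ],
  "jaw": [0,0,0,0,0,0,0,0,0,0]
}}

```text
clock: 22.65
position: [0.5419, -0.0205, 0.1205]
ee_rot: [0.657, 0.754, 0.001, 0.001]
ft_force: [-0.6, 0.6, 5.4]
grip_width: 0.197
grasp_force: 79.4
```

Call:
{"api": "jog_arm", "payload": {
  "dr": [
    [0,0,0],
    [0,0,0],
    [0,0,0],
    [0,0,0],
    [0,0,0],
    [0,0,0],
    [0,0,0],
    [0,0,0],
    [0,0,0],
    [0,0,0]
  ],
  "translation": [
    [0,0,0],
    [0,0,0],
    [0,0,-0.9],
    [0,0,-0.9],
    [0,0,-0.9],
    [0,-0.9,0],
    [0,-0.9,0],
    [0,-0.9,0],
    [0,-0.9,0],
    [0,0,0]
  ],
  "jaw": [0.6,0.6,0.6,0.75,0.75,0.75,0.75,0.75,0.75,0.75]
}}

```text
clock: 23.65
position: [0.4499, -0.0338, 0.1866]
ee_rot: [0.658, 0.753, -0.001, 0.001]
ft_force: [0.2, -0.5, 0.4]
grip_width: 0.75
grasp_force: 0.0
```

```bash
python3 -c "
from h import *
delta(*tw(-.09,0),.117,99.4);reds()"
```

```text
t 23.6 pos [ 0.4499 -0.0338  0.1866] A 97.7 tilt [-0.001 -0.003] w 0.75 | turn z -0.42 shift [-0.08  0.1   2.78]
top red 67 [322.6, 172.7] [ 0.6295 -0.0086] r 0.0889 ang 7.9
top red 133 [322.3, 183.1] [ 0.6016 -0.0086] r 0.0613 ang 11.5
top red 176 [135.9, 205.5] [0.5295 0.4686] r 0.4895 ang 91.4
top red 129 [426.2, 264.3] [ 0.4002 -0.2732] r 0.2892 ang 240.8
top red 65 [438.1, 263.2] [ 0.4038 -0.3029] r 0.3139 ang 244.0
top blue 1612 [166.2, 64.5] [0.9278 0.4327] r 0.5958 ang 49.6
top blue 63 [291.7, 210.1] [0.5283 0.068 ] r 0.0897 ang 98.5
top blue 87 [296.6, 218.8] [0.5061 0.0545] r 0.0832 ang 115.2
side red 34 [425.5, 175.1] [ 0.3829 -0.2661] r 0.2921 ang 237.1
side red 39 [311.3, 178.6] [ 0.6305 -0.0069] r 0.0901 ang 8.9
side red 82 [421.7, 192.2] [ 0.3483 -0.1947] r 0.2599 ang 222.0
side red 91 [312.7, 196.7] [0.5718 0.0454] r 0.0728 ang 65.4
side red 46 [360.0, 203.3] [ 0.4527 -0.0315] r 0.0894 ang 186.9
side red 114 [358.7, 221.4] [0.4102 0.0241] r 0.1388 ang 161.1
side red 285 [183.4, 335.4] [0.4754 0.5484] r 0.573 ang 96.6
side blue 47 [317.0, 208.3] [0.5297 0.0698] r 0.0913 ang 97.4
side blue 47 [323.4, 225.0] [0.4726 0.1022] r 0.1409 ang 119.3
side blue 20 [311.8, 222.6] [0.5022 0.1183] r 0.1446 ang 105.8
```

Call:
{"api": "jog_arm", "payload": {
  "dr": [
    [0,0,0],
    [0,0,0],
    [0,0,0],
    [0,0,0],
    [0,0,0],
    [0,0,0],
    [0,0,0],
    [0,0,0],
    [0,0,0],
    [0,0,0]
  ],
  "translation": [
    [0,0.1,0.7],
    [0,0,0.7],
    [0,0,0.7],
    [0,0,0.66],
    [0,0,0],
    [0,0,0],
    [0,0,0],
    [0,0,0],
    [0,0,0],
    [0,0,0]
  ],
  "jaw": [0.75,0.75,0.75,0.75,0.75,0.2,0.2,0.2,0.2,0.2]
}}

```text
clock: 24.75
position: [0.4547, -0.0327, 0.1186]
ee_rot: [0.658, 0.753, 0.0, 0.001]
ft_force: [-4.0, 0.2, 4.9]
grip_width: 0.385
grasp_force: 78.7
```

Call:
{"api": "jog_arm", "payload": {
  "dr": [
    [0,0,-0.5],
    [0,0,-0.95],
    [0,0,-0.95],
    [0,0,-0.95],
    [0,0,-0.95],
    [0,0,-0.95],
    [0,0,-0.95],
    [0,0,-0.95],
    [0,0,-0.95],
    [0,0,-0.95]
  ],
  "translation": [
    [0,0,0],
    [0,0,0],
    [0,0,0],
    [0,0,0],
    [0,0,0],
    [0,0,0],
    [0,0,0],
    [0,0,0],
    [0,0,0],
    [0,0,0]
  ],
  "jaw": [0.2,0.2,0.2,0.2,0.2,0.2,0.2,0.2,0.2,0.2]
}}

```text
clock: 25.75
position: [0.4555, -0.0331, 0.1187]
ee_rot: [0.39, 0.921, 0.0, 0.002]
ft_force: [2.3, -1.0, 0.4]
grip_width: 0.385
grasp_force: 79.0
```

Call:
{"api": "jog_arm", "payload": {
  "dr": [
    [0,0,-0.95],
    [0,0,-0.95],
    [0,0,-0.95],
    [0,0,-0.95],
    [0,0,-0.95],
    [0,0,-0.95],
    [0,0,-0.95],
    [0,0,-0.95],
    [0,0,-0.95],
    [0,0,-0.95]
  ],
  "translation": [
    [0,0,0],
    [0,0,0],
    [0,0,0],
    [0,0,0],
    [0,0,0],
    [0,0,0],
    [0,0,0],
    [0,0,0],
    [0,0,0],
    [0,0,0]
  ],
  "jaw": [0.2,0.2,0.2,0.2,0.2,0.2,0.2,0.2,0.2,0.2]
}}

```text
clock: 26.75
position: [0.4553, -0.0328, 0.1186]
ee_rot: [0.069, 0.998, -0.0, 0.001]
ft_force: [0.6, -0.1, 2.8]
grip_width: 0.383
grasp_force: 79.1
```

Call:
{"api": "jog_arm", "payload": {
  "dr": [
    [0,0,-0.95],
    [0,0,-0.95],
    [0,0,-0.95],
    [0,0,-0.95],
    [0,0,-0.7],
    [0,0,0],
    [0,0,0]
  ],
  "translation": [
    [0,0,0],
    [0,0,0],
    [0,0,0],
    [0,0,0],
    [0,0,0],
    [0,0,0],
    [0,0,0]
  ],
  "jaw": [0.2,0.2,0.2,0.2,0.2,0.2,0.2]
}}

```text
clock: 27.45
position: [0.4552, -0.0327, 0.1186]
ee_rot: [-0.086, 0.996, -0.0, 0.001]
ft_force: [-0.7, -0.0, 7.1]
grip_width: 0.388
grasp_force: 79.8
```

```bash
python3 -c "
from h import *
delta(*tw(-.09,0),.117,189.4);o=manip.get_obs();print(o['ft_force'],o['torque'],o['joint_pos'].round(2))"
```

```text
t 27.4 pos [ 0.4552 -0.0327  0.1186] A -170.1 tilt [ 0.002 -0.001] w 0.39 | turn z 0.12 shift [ 0.12 -0.1   0.06]
[-0.67142078 -0.02473514  7.12196073] [ 0.22125265  0.27993077 -0.00565148] [ 0.99  0.19 -1.08  1.98  0.19  1.07  1.57]
```

Call:
{"api": "jog_arm", "payload": {
  "dr": [
    [0,0,0],
    [0,0,0],
    [0,0,0],
    [0,0,0],
    [0,0,0],
    [0,0,0],
    [0,0,0],
    [0,0,0],
    [0,0,0],
    [0,0,0]
  ],
  "translation": [
    [0,0,-0.3],
    [0,0,-0.3],
    [0,0,-0.3],
    [0,0,-0.6],
    [0,0,-0.6],
    [0,0,-0.6],
    [0,0,0],
    [0.17,-0.9,0],
    [0.17,-0.9,0],
    [0.17,-0.9,0]
  ],
  "jaw": [0.2,0.2,0.2,0.2,0.2,0.2,0.2,0.2,0.2,0.2]
}}

```text
clock: 28.45
position: [0.4531, -0.1022, 0.1849]
ee_rot: [-0.087, 0.996, -0.0, -0.0]
ft_force: [0.2, 0.7, -4.1]
grip_width: 0.385
grasp_force: 79.9
```

```bash
python3 -c "
from h import *
delta(.484,-.318,.185,189.4);o=manip.get_obs();print(o['ft_force'],o['joint_pos'].round(2))
a=np.hstack([crop(optics.camera('top'),290,150,190,150,2),crop(optics.camera('side'),270,120,200,150,2)]);cv2.imwrite('pics/t6.png',a)"
```

```text
t 28.4 pos [ 0.4531 -0.1022  0.1849] A -170.0 tilt [-0. -0.] w 0.39 | turn z 0.14 shift [ 0.19 -8.72 -0.  ]
[ 0.23196509  0.72418141 -4.1347285 ] [ 1.13  0.1  -1.04  1.89  0.09  1.21  1.81]
```

View pics/t6.png

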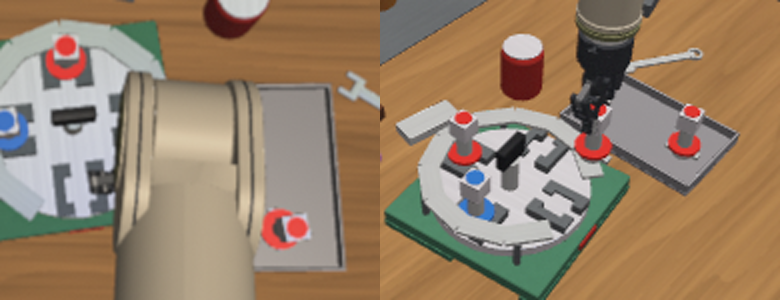

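Call:
{"api": "jog_arm", "payload": {
  "dr": [
    [0,0,0],
    [0,0,0],
    [0,0,0],
    [0,0,0],
    [0,0,0],
    [0,0,0],
    [0,0,0],
    [0,0,0],
    [0,0,0],
    [0,0,0]
  ],
  "translation": [
    [0.02,-0.87,0],
    [0.02,-0.87,0],
    [0.02,-0.87,0],
    [0.02,-0.87,0],
    [0.02,-0.87,0],
    [0.02,-0.87,0],
    [0.02,-0.87,0],
    [0.02,-0.87,0],
    [0.02,-0.87,0],
    [0.02,-0.87,0]
  ],
  "jaw": [0.2,0.2,0.2,0.2,0.2,0.2,0.2,0.2,0.2,0.2]
}}

```text
clock: 29.55
position: [0.4862, -0.3184, 0.1847]
ee_rot: [-0.087, 0.996, 0.0, -0.0]
ft_force: [0.1, 0.0, -3.9]
grip_width: 0.382
grasp_force: 80.3
```

Call:
{"api": "jog_arm", "payload": {
  "dr": [
    [0,0,0],
    [0,0,0],
    [0,0,0],
    [0,0,0],
    [0,0,0],
    [0,0,0],
    [0,0,0],
    [0,0,0],
    [0,0,0],
    [0,0,0]
  ],
  "translation": [
    [0,0,0.3],
    [0,0,0.8],
    [0,0,0.8],
    [0,0,0.8],
    [0,0,0.8],
    [0,0,0.6],
    [0,0,0.3],
    [0,0,0.15],
    [0,0,0.07],
    [0,0,0]
  ],
  "jaw": [0.2,0.2,0.2,0.2,0.2,0.2,0.2,0.2,0.2,0.2]
}}

```text
clock: 30.55
position: [0.4865, -0.3166, 0.0701]
ee_rot: [-0.087, 0.996, -0.0, 0.0]
ft_force: [0.1, 0.3, -2.8]
grip_width: 0.388
grasp_force: 80.4
```

Call:
{"api": "jog_arm", "payload": {
  "dr": [
    [0,0,0],
    [0,0,0],
    [0,0,0],
    [0,0,0],
    [0,0,0],
    [0,0,0],
    [0,0,0],
    [0,0,0],
    [0,0,0],
    [0,0,0]
  ],
  "translation": [
    [0,0,0],
    [0,0,0],
    [0,0,0],
    [0,0,-0.4],
    [0,0,-0.9],
    [0,0,-0.9],
    [0,0,-0.9],
    [0,0,-0.9],
    [0,0,-0.9],
    [0,0,0]
  ],
  "jaw": [0.65,0.65,0.65,0.65,0.65,0.65,0.65,0.65,0.65,0.65]
}}

```text
clock: 31.55
position: [0.4878, -0.3168, 0.1961]
ee_rot: [-0.087, 0.996, -0.002, 0.002]
ft_force: [1.0, -0.3, 0.3]
grip_width: 0.647
grasp_force: 0.0
```

```bash
python3 -c "
from h import *
reds();delta(.5415,-.0208,.19,99.4)" | grep -v ' 1[0-9][0-9] \| 8[0-9] \| 2[0-9][0-9] '
```

```text
top red 67 [322.6, 172.7] [ 0.6295 -0.0086] r 0.0889 ang 7.9
top red 21 [437.6, 235.3] [ 0.4735 -0.3039] r 0.2911 ang 256.5
top red 64 [438.1, 263.3] [ 0.4035 -0.3029] r 0.314 ang 243.9
top blue 1615 [166.2, 64.5] [0.9278 0.4327] r 0.5958 ang 49.6
top blue 64 [291.6, 210.0] [0.5285 0.0682] r 0.09 ang 98.3
side red 29 [405.8, 164.1] [ 0.4584 -0.266 ] r 0.2589 ang 251.3
side red 34 [425.5, 175.1] [ 0.3829 -0.2661] r 0.2921 ang 237.1
side red 39 [311.3, 178.6] [ 0.6305 -0.0069] r 0.0901 ang 8.9
side red 77 [402.7, 181.1] [ 0.4183 -0.1945] r 0.2129 ang 234.7
side red 92 [312.7, 196.6] [0.5721 0.0451] r 0.0727 ang 65.1
side blue 47 [317.0, 208.3] [0.5297 0.0698] r 0.0913 ang 97.4
side blue 47 [323.4, 225.0] [0.4726 0.1022] r 0.1409 ang 119.3
side blue 20 [311.8, 222.6] [0.5022 0.1183] r 0.1446 ang 105.8
t 31.6 pos [ 0.4863 -0.3165  0.1928] A -170.0 tilt [ 0.001 -0.001] w 0.65 | turn z 22.64 shift [11.31  4.11  0.11]
```

Call:
{"api": "jog_arm", "payload": {
  "dr": [
    [0,0,0.96],
    [0,0,0.96],
    [0,0,0.96],
    [0,0,0.96],
    [0,0,0.96],
    [0,0,0.96],
    [0,0,0.96],
    [0,0,0.96],
    [0,0,0.96],
    [0,0,0.96]
  ],
  "translation": [
    [0,0,0],
    [0,0,0],
    [0,0,0],
    [0,0,0],
    [0,0,0],
    [0,0,0],
    [0,0,0],
    [0,0,0],
    [0,0,0],
    [0,0,0]
  ],
  "jaw": [0.6,0.6,0.6,0.6,0.6,0.6,0.6,0.6,0.6,0.6]
}}

```text
clock: 32.65
position: [0.4856, -0.3162, 0.1911]
ee_rot: [0.247, 0.969, 0.0, -0.001]
ft_force: [-0.2, 0.0, -0.5]
grip_width: 0.601
grasp_force: 0.0
```

Call:
{"api": "jog_arm", "payload": {
  "dr": [
    [0,0,0.96],
    [0,0,0.96],
    [0,0,0.96],
    [0,0,0.96],
    [0,0,0.96],
    [0,0,0.96],
    [0,0,0.96],
    [0,0,0.96],
    [0,0,0.96],
    [0,0,0.96]
  ],
  "translation": [
    [0,0,0],
    [0,0,0],
    [0,0,0],
    [0,0,0],
    [0,0,0],
    [0,0,0],
    [0,0,0],
    [0,0,0],
    [0,0,0],
    [0,0,0]
  ],
  "jaw": [0.6,0.6,0.6,0.6,0.6,0.6,0.6,0.6,0.6,0.6]
}}

```text
clock: 33.65
position: [0.4856, -0.3161, 0.1911]
ee_rot: [0.552, 0.834, 0.0, -0.001]
ft_force: [0.2, -0.2, -0.6]
grip_width: 0.599
grasp_force: 0.0
```

Call:
{"api": "jog_arm", "payload": {
  "dr": [
    [0,0,0.96],
    [0,0,0.96],
    [0,0,0.96],
    [0,0,0.96],
    [0,0,0],
    [0,0,0]
  ],
  "translation": [
    [0,0,0],
    [0,0,0],
    [0,0,0],
    [0,0,0],
    [0,0,0],
    [0,0,0]
  ],
  "jaw": [0.6,0.6,0.6,0.6,0.6,0.6]
}}

```text
clock: 34.25
position: [0.4859, -0.3162, 0.1915]
ee_rot: [0.657, 0.754, -0.0, -0.0]
ft_force: [-0.6, 0.3, -0.8]
grip_width: 0.603
grasp_force: 0.0
```

```bash
python3 -c "
from h import *
delta(.5415,-.0208,.19,98);tray()"
```

```text
t 34.2 pos [ 0.4859 -0.3162  0.1915] A 97.9 tilt [-0.001  0.001] w 0.6 | turn z -0.02 shift [11.39  3.85  0.06]
tray [ 0.4839 -0.3232] [(np.float64(0.179), np.float64(-85.6)), (np.float64(0.276), np.float64(-179.7))]
```

Call:
{"api": "jog_arm", "payload": {
  "dr": [
    [0,0,0],
    [0,0,0],
    [0,0,0],
    [0,0,0],
    [0,0,0],
    [0,0,0],
    [0,0,0],
    [0,0,0],
    [0,0,0],
    [0,0,0]
  ],
  "translation": [
    [0.95,0.321,0],
    [0.95,0.321,0],
    [0.95,0.321,0],
    [0.95,0.321,0],
    [0.95,0.321,0],
    [0.95,0.321,0],
    [0.95,0.321,0],
    [0.95,0.321,0],
    [0.95,0.321,0],
    [0.95,0.321,0]
  ],
  "jaw": [0.6,0.6,0.6,0.6,0.6,0.6,0.6,0.6,0.6,0.6]
}}

```text
clock: 35.3
position: [0.5334, -0.0693, 0.192]
ee_rot: [0.657, 0.754, -0.0, 0.0]
ft_force: [0.2, 0.2, -0.0]
grip_width: 0.596
grasp_force: 0.0
```

Call:
{"api": "jog_arm", "payload": {
  "dr": [
    [0,0,0],
    [0,0,0],
    [0,0,0],
    [0,0,0],
    [0,0,0],
    [0,0,0],
    [0,0,0],
    [0,0,0],
    [0,0,0],
    [0,0,0]
  ],
  "translation": [
    [0.95,0.321,0],
    [0.95,0.321,0],
    [0,0,0.7],
    [0,0,0.7],
    [0,0,0.7],
    [0,0,0.7],
    [0,0,0],
    [0,0,0],
    [0,0,0],
    [0,0,0]
  ],
  "jaw": [0.6,0.6,0.6,0.6,0.6,0.6,0.0,0.0,0.0,0.0]
}}

```text
clock: 36.3
position: [0.5419, -0.0211, 0.1229]
ee_rot: [0.657, 0.754, -0.001, -0.0]
ft_force: [-8.2, 0.4, 3.3]
grip_width: 0.195
grasp_force: 81.1
```

Call:
{"api": "jog_arm", "payload": {
  "dr": [
    [0,0,0.5],
    [0,0,0.9],
    [0,0,0.9],
    [0,0,0.9],
    [0,0,0.9],
    [0,0,0.9],
    [0,0,0.9],
    [0,0,0.9],
    [0,0,0.9],
    [0,0,0.9]
  ],
  "translation": [
    [0,0,0],
    [0,0,0],
    [0,0,0],
    [0,0,0],
    [0,0,0],
    [0,0,0],
    [0,0,0],
    [0,0,0],
    [0,0,0],
    [0,0,0]
  ],
  "jaw": [0,0,0,0,0,0,0,0,0,0]
}}

```text
clock: 37.3
position: [0.5414, -0.021, 0.1228]
ee_rot: [0.851, 0.525, -0.001, -0.0]
ft_force: [-10.5, -1.2, 4.8]
grip_width: 0.197
grasp_force: 81.5
```

Call:
{"api": "jog_arm", "payload": {
  "dr": [
    [0,0,0.9],
    [0,0,0.9],
    [0,0,0.9],
    [0,0,0.9],
    [0,0,0.9],
    [0,0,0.9],
    [0,0,0.9],
    [0,0,0.9],
    [0,0,0.9],
    [0,0,0.9]
  ],
  "translation": [
    [0,0,0],
    [0,0,0],
    [0,0,0],
    [0,0,0],
    [0,0,0],
    [0,0,0],
    [0,0,0],
    [0,0,0],
    [0,0,0],
    [0,0,0]
  ],
  "jaw": [0,0,0,0,0,0,0,0,0,0]
}}

```text
clock: 38.3
position: [0.5411, -0.0207, 0.1228]
ee_rot: [0.972, 0.236, -0.002, -0.0]
ft_force: [-12.9, -0.6, 6.6]
grip_width: 0.198
grasp_force: 81.7
```

Call:
{"api": "jog_arm", "payload": {
  "dr": [
    [0,0,0.9],
    [0,0,0.9],
    [0,0,0.9],
    [0,0,0.9],
    [0,0,0.9],
    [0,0,0],
    [0,0,0]
  ],
  "translation": [
    [0,0,0],
    [0,0,0],
    [0,0,0],
    [0,0,0],
    [0,0,0],
    [0,0,0],
    [0,0,0]
  ],
  "jaw": [0,0,0,0,0,0,0]
}}

```text
clock: 39.0
position: [0.541, -0.0204, 0.1229]
ee_rot: [0.997, 0.082, -0.002, -0.0]
ft_force: [-13.5, 2.3, 6.4]
grip_width: 0.198
grasp_force: 81.7
```

```bash
python3 -c "
from h import *
delta(.5415,-.0208,.12,9.4);reds();print(manip.get_obs()['joint_pos'].round(2))" | grep -v ' 1[0-9][0-9] \| 8[0-9] \| 2[0-9][0-9] '
```

```text
t 39.0 pos [ 0.541  -0.0204  0.1229] A 9.4 tilt [-0.004 -0.   ] w 0.2 | turn z 0.01 shift [0.02 0.02 0.11]
top red 64 [437.0, 232.8] [ 0.4799 -0.3026] r 0.2884 ang 257.7
top red 65 [438.0, 263.3] [ 0.4035 -0.3027] r 0.3138 ang 243.9
top blue 1612 [166.2, 64.5] [0.9278 0.4327] r 0.5958 ang 49.6
side red 29 [405.8, 164.1] [ 0.4584 -0.266 ] r 0.2589 ang 251.3
side red 32 [351.0, 173.9] [ 0.5554 -0.1085] r 0.0888 ang 279.0
side red 35 [425.5, 175.2] [ 0.3826 -0.2657] r 0.2919 ang 237.0
side red 77 [402.7, 181.1] [ 0.4183 -0.1945] r 0.2129 ang 234.7
side blue 34 [310.7, 179.0] [ 0.6305 -0.0043] r 0.0905 ang 10.5
[ 0.42  0.29 -0.54  1.79  0.16  1.11 -1.58]
```

Call:
{"api": "jog_arm", "payload": {
  "dr": [
    [0,0,0],
    [0,0,0],
    [0,0,0],
    [0,0,0],
    [0,0,-1],
    [0,0,-1],
    [0,0,-1],
    [0,0,-1],
    [0,0,-1],
    [0,0,-1]
  ],
  "translation": [
    [0,0,0],
    [0,0,0],
    [0,0,-0.9],
    [0,0,-0.9],
    [0,0,0],
    [0,0,0],
    [0,0,0],
    [0,0,0],
    [0,0,0],
    [0,0,0]
  ],
  "jaw": [0.6,0.6,0.6,0.6,0.6,0.6,0.6,0.6,0.6,0.6]
}}

```text
clock: 40.1
position: [0.5434, -0.021, 0.1678]
ee_rot: [0.957, 0.289, 0.001, 0.0]
ft_force: [0.2, 0.4, 0.3]
grip_width: 0.603
grasp_force: 0.0
```

Call:
{"api": "jog_arm", "payload": {
  "dr": [
    [0,0,-1],
    [0,0,-1],
    [0,0,-1],
    [0,0,-1],
    [0,0,-1],
    [0,0,-1],
    [0,0,-1],
    [0,0,-1],
    [0,0,-1],
    [0,0,-1]
  ],
  "translation": [
    [0,0,0],
    [0,0,0],
    [0,0,0],
    [0,0,0],
    [0,0,0],
    [0,0,0],
    [0,0,0],
    [0,0,0],
    [0,0,0],
    [0,0,0]
  ],
  "jaw": [0.6,0.6,0.6,0.6,0.6,0.6,0.6,0.6,0.6,0.6]
}}

```text
clock: 41.1
position: [0.5434, -0.021, 0.1678]
ee_rot: [0.801, 0.599, 0.001, 0.001]
ft_force: [-0.6, -0.1, 0.0]
grip_width: 0.599
grasp_force: 0.0
```

Call:
{"api": "jog_arm", "payload": {
  "dr": [
    [0,0,-1],
    [0,0,-1],
    [0,0,-1],
    [0,0,-1],
    [0,0,-1],
    [0,0,-1],
    [0,0,-1],
    [0,0,-1],
    [0,0,-1],
    [0,0,-1]
  ],
  "translation": [
    [0,0,0],
    [0,0,0],
    [0,0,0],
    [0,0,0],
    [0,0,0],
    [0,0,0],
    [0,0,0],
    [0,0,0],
    [0,0,0],
    [0,0,0]
  ],
  "jaw": [0.6,0.6,0.6,0.6,0.6,0.6,0.6,0.6,0.6,0.6]
}}

```text
clock: 42.1
position: [0.5434, -0.021, 0.1679]
ee_rot: [0.548, 0.837, 0.0, 0.001]
ft_force: [0.1, -0.5, -0.7]
grip_width: 0.597
grasp_force: 0.0
```

Call:
{"api": "jog_arm", "payload": {
  "dr": [
    [0,0,-1],
    [0,0,-1],
    [0,0,-1],
    [0,0,-1],
    [0,0,-1],
    [0,0,-1],
    [0,0,-1],
    [0,0,-1],
    [0,0,-1],
    [0,0,-1]
  ],
  "translation": [
    [0,0,0],
    [0,0,0],
    [0,0,0],
    [0,0,0],
    [0,0,0],
    [0,0,0],
    [0,0,0],
    [0,0,0],
    [0,0,0],
    [0,0,0]
  ],
  "jaw": [0.6,0.6,0.6,0.6,0.6,0.6,0.6,0.6,0.6,0.6]
}}

```text
clock: 43.1
position: [0.5434, -0.0211, 0.1678]
ee_rot: [0.229, 0.974, 0.0, 0.001]
ft_force: [1.2, 0.3, -0.4]
grip_width: 0.599
grasp_force: 0.0
```

Call:
{"api": "jog_arm", "payload": {
  "dr": [
    [0,0,-1],
    [0,0,-1],
    [0,0,-1],
    [0,0,-1],
    [0,0,-1],
    [0,0,-1],
    [0,0,-1],
    [0,0,-1],
    [0,0,-1],
    [0,0,0]
  ],
  "translation": [
    [0,0,0],
    [0,0,0],
    [0,0,0],
    [0,0,0],
    [0,0,0],
    [0,0,0],
    [0,0,0],
    [0,0,0],
    [0,0,0],
    [0,0,0]
  ],
  "jaw": [0.6,0.6,0.6,0.6,0.6,0.6,0.6,0.6,0.6,0.6]
}}

```text
clock: 44.1
position: [0.5433, -0.0211, 0.1677]
ee_rot: [-0.082, 0.997, -0.0, 0.001]
ft_force: [-0.1, 0.9, -0.1]
grip_width: 0.597
grasp_force: 0.0
```

```bash
python3 -c "
from h import *
delta(.5415,-.0208,.12,189.4);print(manip.get_obs()['joint_pos'].round(2))"
```

```text
t 44.1 pos [ 0.5433 -0.0211  0.1677] A -170.5 tilt [ 0.001 -0.   ] w 0.6 | turn z 0.02 shift [0.07 0.02 1.91]
[ 0.8   0.36 -1.    1.72  0.32  1.24  1.45]
```

Call:
{"api": "jog_arm", "payload": {
  "dr": [
    [0,0,0],
    [0,0,0],
    [0,0,0],
    [0,0,0],
    [0,0,0],
    [0,0,0],
    [0,0,0],
    [0,0,0.5],
    [0,0,0.9],
    [0,0,0.9]
  ],
  "translation": [
    [0.07,0,0.6],
    [0,0,0.65],
    [0,0,0.65],
    [0,0,0],
    [0,0,0],
    [0,0,0],
    [0,0,0],
    [0,0,0],
    [0,0,0],
    [0,0,0]
  ],
  "jaw": [0.6,0.6,0.6,0,0,0,0,0,0,0]
}}

```text
clock: 45.1
position: [0.541, -0.0203, 0.1197]
ee_rot: [-0.001, 1.0, 0.0, 0.0]
ft_force: [-0.7, 4.5, -4.4]
grip_width: 0.197
grasp_force: 80.3
```

Call:
{"api": "jog_arm", "payload": {
  "dr": [
    [0,0,0.9],
    [0,0,0.9],
    [0,0,0.9],
    [0,0,0.9],
    [0,0,0.9],
    [0,0,0.9],
    [0,0,0.9],
    [0,0,0.9],
    [0,0,0.9],
    [0,0,0.9]
  ],
  "translation": [
    [0,0,0],
    [0,0,0],
    [0,0,0],
    [0,0,0],
    [0,0,0],
    [0,0,0],
    [0,0,0],
    [0,0,0],
    [0,0,0],
    [0,0,0]
  ],
  "jaw": [0,0,0,0,0,0,0,0,0,0]
}}

```text
clock: 46.1
position: [0.5411, -0.0198, 0.1197]
ee_rot: [0.307, 0.952, 0.001, 0.0]
ft_force: [1.1, 5.4, -4.6]
grip_width: 0.196
grasp_force: 80.0
```

Call:
{"api": "jog_arm", "payload": {
  "dr": [
    [0,0,0.9],
    [0,0,0.9],
    [0,0,0.9],
    [0,0,0.9],
    [0,0,0.9],
    [0,0,0.9],
    [0,0,0.9],
    [0,0,0.9],
    [0,0,0.9],
    [0,0,0.9]
  ],
  "translation": [
    [0,0,0],
    [0,0,0],
    [0,0,0],
    [0,0,0],
    [0,0,0],
    [0,0,0],
    [0,0,0],
    [0,0,0],
    [0,0,0],
    [0,0,0]
  ],
  "jaw": [0,0,0,0,0,0,0,0,0,0]
}}

```text
clock: 47.1
position: [0.5415, -0.0194, 0.1196]
ee_rot: [0.586, 0.81, 0.001, -0.0]
ft_force: [4.3, 6.9, -7.3]
grip_width: 0.193
grasp_force: 79.7
```

Call:
{"api": "jog_arm", "payload": {
  "dr": [
    [0,0,0.9],
    [0,0,0.9],
    [0,0,0.4],
    [0,0,0],
    [0,0,0]
  ],
  "translation": [
    [0,0,0],
    [0,0,0],
    [0,0,0],
    [0,0,0],
    [0,0,0]
  ],
  "jaw": [0,0,0,0,0]
}}

```text
clock: 47.6
position: [0.5417, -0.0195, 0.1197]
ee_rot: [0.646, 0.763, 0.001, -0.0]
ft_force: [4.1, 7.0, -8.6]
grip_width: 0.193
grasp_force: 79.7
```

Call:
{"api": "jog_arm", "payload": {
  "dr": [
    [0,0,0],
    [0,0,0],
    [0,0,0],
    [0,0,0],
    [0,0,0],
    [0,0,0],
    [0,0,0],
    [0,0,0],
    [0,0,0],
    [0,0,0]
  ],
  "translation": [
    [0,0,0],
    [0,0,0],
    [0,0,-0.9],
    [0,0,-0.9],
    [0,0,-0.9],
    [0,-0.9,0],
    [0,-0.9,0],
    [0,-0.9,0],
    [0,-0.9,0],
    [0,0,0]
  ],
  "jaw": [0.6,0.6,0.6,0.75,0.75,0.75,0.75,0.75,0.75,0.75]
}}

```text
clock: 48.6
position: [0.4507, -0.0372, 0.1876]
ee_rot: [0.647, 0.762, -0.001, 0.001]
ft_force: [0.0, -0.0, 0.6]
grip_width: 0.751
grasp_force: 0.0
```

```bash
python3 -c "
from h import *
delta(*tw(-.09,0),.117,99.4);reds()" | grep -v ' 1[0-9][0-9] \| 8[0-9] \| 2[0-9][0-9] '
```

```text
t 48.6 pos [ 0.4507 -0.0372  0.1876] A 99.3 tilt [ 0.    -0.003] w 0.75 | turn z -0.02 shift [0.05 0.09 2.82]
top red 65 [437.0, 232.9] [ 0.4796 -0.3026] r 0.2885 ang 257.6
top red 64 [438.1, 263.3] [ 0.4035 -0.3029] r 0.314 ang 243.9
top blue 1612 [166.2, 64.5] [0.9278 0.4327] r 0.5958 ang 49.6
side red 29 [405.8, 164.1] [ 0.4584 -0.266 ] r 0.2589 ang 251.3
side red 34 [425.5, 175.1] [ 0.3829 -0.2661] r 0.2921 ang 237.1
side red 77 [402.7, 181.1] [ 0.4183 -0.1945] r 0.2129 ang 234.7
side red 44 [360.4, 202.8] [ 0.4532 -0.0338] r 0.0893 ang 188.4
```

Call:
{"api": "jog_arm", "payload": {
  "dr": [
    [0,0,0],
    [0,0,0],
    [0,0,0],
    [0,0,0],
    [0,0,0],
    [0,0,0],
    [0,0,0],
    [0,0,0],
    [0,0,0],
    [0,0,0]
  ],
  "translation": [
    [0.06,0.08,0.7],
    [0,0,0.7],
    [0,0,0.7],
    [0,0,0.68],
    [0,0,0],
    [0,0,0],
    [0,0,0],
    [0,0,0],
    [0,0,0],
    [0,0,0]
  ],
  "jaw": [0.75,0.75,0.75,0.75,0.75,0.2,0.2,0.2,0.2,0.2]
}}

```text
clock: 49.7
position: [0.4546, -0.0342, 0.1188]
ee_rot: [0.647, 0.763, 0.0, 0.001]
ft_force: [-3.5, -0.1, 5.3]
grip_width: 0.392
grasp_force: 77.7
```

Call:
{"api": "jog_arm", "payload": {
  "dr": [
    [0,0,-0.5],
    [0,0,-0.95],
    [0,0,-0.95],
    [0,0,-0.95],
    [0,0,-0.95],
    [0,0,-0.95],
    [0,0,-0.95],
    [0,0,-0.95],
    [0,0,-0.95],
    [0,0,-0.95]
  ],
  "translation": [
    [0,0,0],
    [0,0,0],
    [0,0,0],
    [0,0,0],
    [0,0,0],
    [0,0,0],
    [0,0,0],
    [0,0,0],
    [0,0,0],
    [0,0,0]
  ],
  "jaw": [0.2,0.2,0.2,0.2,0.2,0.2,0.2,0.2,0.2,0.2]
}}

```text
clock: 50.7
position: [0.4554, -0.0344, 0.1188]
ee_rot: [0.377, 0.926, 0.0, 0.002]
ft_force: [2.2, -0.3, 0.2]
grip_width: 0.389
grasp_force: 77.9
```

Call:
{"api": "jog_arm", "payload": {
  "dr": [
    [0,0,-0.95],
    [0,0,-0.95],
    [0,0,-0.95],
    [0,0,-0.95],
    [0,0,-0.95],
    [0,0,-0.95],
    [0,0,-0.95],
    [0,0,-0.95],
    [0,0,-0.95],
    [0,0,-0.95]
  ],
  "translation": [
    [0,0,0],
    [0,0,0],
    [0,0,0],
    [0,0,0],
    [0,0,0],
    [0,0,0],
    [0,0,0],
    [0,0,0],
    [0,0,0],
    [0,0,0]
  ],
  "jaw": [0.2,0.2,0.2,0.2,0.2,0.2,0.2,0.2,0.2,0.2]
}}

```text
clock: 51.7
position: [0.4552, -0.0343, 0.1188]
ee_rot: [0.055, 0.999, -0.0, 0.001]
ft_force: [0.2, -0.5, 1.1]
grip_width: 0.383
grasp_force: 78.0
```

Call:
{"api": "jog_arm", "payload": {
  "dr": [
    [0,0,-0.95],
    [0,0,-0.95],
    [0,0,-0.95],
    [0,0,-0.95],
    [0,0,-0.7],
    [0,0,0],
    [0,0,0],
    [0,0,0],
    [0,0,0],
    [0,0,0]
  ],
  "translation": [
    [0,0,0],
    [0,0,0],
    [0,0,0],
    [0,0,0],
    [0,0,0],
    [0,0,0],
    [0,0,0],
    [0,0,-0.3],
    [0,0,-0.3],
    [0,0,-0.3]
  ],
  "jaw": [0.2,0.2,0.2,0.2,0.2,0.2,0.2,0.2,0.2,0.2]
}}

```text
clock: 52.7
position: [0.4538, -0.0342, 0.1407]
ee_rot: [-0.101, 0.995, -0.0, -0.0]
ft_force: [-1.9, 0.0, -4.3]
grip_width: 0.385
grasp_force: 78.4
```

```bash
python3 -c "
from h import *
delta(.555,-.31,.185,189.4);o=manip.get_obs();print(o['ft_force'],o['torque'],o['joint_pos'].round(2));reds()" | grep -v top
```

```text
t 52.7 pos [ 0.4538 -0.0342  0.1407] A -168.4 tilt [-0. -0.] w 0.39 | turn z 0.55 shift [ -2.19 -11.55  -1.77]
[-1.89615648  0.03631632 -4.30792415] [-0.04671846  0.00109631  0.02408378] [ 0.82  0.1  -0.87  1.97  0.09  1.11  1.69]
side red 29 [405.8, 164.1] [ 0.4584 -0.266 ] r 0.2589 ang 251.3
side red 34 [425.5, 175.1] [ 0.3829 -0.2661] r 0.2921 ang 237.1
side red 77 [402.7, 181.1] [ 0.4183 -0.1945] r 0.2129 ang 234.7
side red 82 [421.7, 192.2] [ 0.3483 -0.1947] r 0.2599 ang 222.0
side red 12 [363.0, 197.8] [ 0.4608 -0.0547] r 0.0875 ang 202.8
side red 107 [359.1, 215.5] [0.4237 0.0065] r 0.1209 ang 166.9
side red 285 [183.4, 335.4] [0.4754 0.5484] r 0.573 ang 96.6
side blue 31 [344.4, 190.6] [ 0.5208 -0.0389] r 0.0275 ang 221.2
```

Call:
{"api": "jog_arm", "payload": {
  "dr": [
    [0,0,0],
    [0,0,0],
    [0,0,0],
    [0,0,0],
    [0,0,0],
    [0,0,0],
    [0,0,0],
    [0,0,0],
    [0,0,0],
    [0,0,0]
  ],
  "translation": [
    [0,0,-0.9],
    [0,0,-0.9],
    [0.19,-0.93,0],
    [0.19,-0.93,0],
    [0.19,-0.93,0],
    [0.19,-0.93,0],
    [0.19,-0.93,0],
    [0.19,-0.93,0],
    [0.19,-0.93,0],
    [0.19,-0.93,0]
  ],
  "jaw": [0.2,0.2,0.2,0.2,0.2,0.2,0.2,0.2,0.2,0.2]
}}

```text
clock: 53.8
position: [0.4539, -0.225, 0.1848]
ee_rot: [-0.101, 0.995, 0.0, -0.0]
ft_force: [0.8, -0.2, -4.1]
grip_width: 0.387
grasp_force: 79.1
```

```bash
python3 -c "
from h import *
delta(.558,-.314,.185,191.6);o=manip.get_obs();print(o['ft_force']);reds()" | grep -v top
```

```text
t 53.8 pos [ 0.4539 -0.225   0.1848] A -168.4 tilt [-0.  0.] w 0.39 | turn z -0.0 shift [-3.36 -4.32 -0.01]
[ 0.80806704 -0.24188953 -4.06496277]
side red 143 [401.4, 176.6] [ 0.4334 -0.2082] r 0.2163 ang 240.0
side red 34 [425.5, 175.1] [ 0.3829 -0.2661] r 0.2921 ang 237.1
side red 82 [421.7, 192.2] [ 0.3483 -0.1947] r 0.2599 ang 222.0
side red 286 [183.4, 335.3] [0.4756 0.5483] r 0.5729 ang 96.6
side blue 34 [350.7, 173.9] [ 0.5561 -0.1079] r 0.0883 ang 279.5
side blue 88 [349.9, 192.0] [ 0.5049 -0.0459] r 0.0444 ang 214.5
```

Call:
{"api": "jog_arm", "payload": {
  "dr": [
    [0,0,0],
    [0,0,0],
    [0,0,0],
    [0,0,0],
    [0,0,0],
    [0,0,0],
    [0,0,0],
    [0,0,0],
    [0,0,0],
    [0,0,0]
  ],
  "translation": [
    [-0.56,-0.72,0],
    [-0.56,-0.72,0],
    [-0.56,-0.72,0],
    [-0.56,-0.72,0],
    [-0.56,-0.72,0],
    [-0.56,-0.72,0],
    [0,0,0],
    [0,0,0.8],
    [0,0,0.8],
    [0,0,0.8]
  ],
  "jaw": [0.2,0.2,0.2,0.2,0.2,0.2,0.2,0.2,0.2,0.2]
}}

```text
clock: 54.9
position: [0.5579, -0.312, 0.1242]
ee_rot: [-0.101, 0.995, 0.0, -0.0]
ft_force: [-0.7, -0.2, -4.5]
grip_width: 0.389
grasp_force: 79.7
```

Call:
{"api": "jog_arm", "payload": {
  "dr": [
    [0,0,0],
    [0,0,0],
    [0,0,0],
    [0,0,0],
    [0,0,0],
    [0,0,0],
    [0,0,0],
    [0,0,0]
  ],
  "translation": [
    [0,0,0.8],
    [0,0,0.8],
    [0,0,0.4],
    [0,0,0.15],
    [0,0,0.05],
    [0,0,0],
    [0,0,0],
    [0,0,0]
  ],
  "jaw": [0.2,0.2,0.2,0.2,0.2,0.65,0.65,0.65]
}}

```text
clock: 55.7
position: [0.559, -0.3132, 0.0713]
ee_rot: [-0.101, 0.995, -0.001, 0.001]
ft_force: [-0.0, 0.4, 0.3]
grip_width: 0.652
grasp_force: 0.0
```

Call:
{"api": "jog_arm", "payload": {
  "dr": [
    [0,0,0],
    [0,0,0],
    [0,0,0],
    [0,0,0],
    [0,0,0],
    [0,0,0],
    [0,0,0]
  ],
  "translation": [
    [0,0,-0.4],
    [0,0,-0.9],
    [0,0,-0.9],
    [0,0,-0.9],
    [0,0,-0.9],
    [0,0,-0.9],
    [0,0,0]
  ],
  "jaw": [0.65,0.65,0.65,0.65,0.65,0.65,0.65]
}}

```text
clock: 56.4
position: [0.56, -0.3133, 0.1973]
ee_rot: [-0.101, 0.995, -0.002, 0.003]
ft_force: [-0.4, -0.5, -0.3]
grip_width: 0.648
grasp_force: 0.0
```

```bash
python3 -c "
from h import *
delta(.5415,-.0208,.19,100);reds();print(manip.get_obs()['joint_pos'].round(2))
c=optics.camera('side');cv2.imwrite('pics/t7.png',crop(c,260,110,230,160,3))"
```

```text
t 56.4 pos [ 0.56   -0.3133  0.1973] A -168.4 tilt [ 0.006 -0.003] w 0.65 | turn z 22.9 shift [11.65  1.3   0.29]
top red 178 [136.0, 205.5] [0.5295 0.4683] r 0.4893 ang 91.4
top red 134 [424.3, 212.6] [ 0.5309 -0.2717] r 0.2511 ang 267.6
top red 48 [434.7, 206.8] [ 0.5467 -0.2988] r 0.278 ang 271.1
top red 126 [425.8, 237.3] [ 0.4677 -0.2739] r 0.2636 ang 253.7
top red 64 [437.0, 232.8] [ 0.4799 -0.3026] r 0.2884 ang 257.7
top red 131 [426.3, 264.3] [ 0.4003 -0.2734] r 0.2894 ang 240.8
top red 64 [438.1, 263.3] [ 0.4035 -0.3029] r 0.314 ang 243.9
top blue 1614 [166.2, 64.5] [0.9278 0.4327] r 0.5958 ang 49.6
top blue 64 [361.1, 201.6] [ 0.5553 -0.1097] r 0.09 ang 278.8
top blue 109 [355.3, 210.5] [ 0.5316 -0.095 ] r 0.0749 ang 262.4
side red 28 [387.9, 155.2] [ 0.5274 -0.2613] r 0.241 ang 266.6
side red 29 [405.8, 164.1] [ 0.4584 -0.266 ] r 0.2589 ang 251.3
side red 67 [385.9, 171.9] [ 0.4818 -0.1919] r 0.1812 ang 250.8
side red 34 [425.5, 175.1] [ 0.3829 -0.2661] r 0.2921 ang 237.1
side red 77 [402.7, 181.1] [ 0.4183 -0.1945] r 0.2129 ang 234.7
side red 82 [421.7, 192.2] [ 0.3483 -0.1947] r 0.2599 ang 222.0
side red 286 [183.4, 335.3] [0.4756 0.5483] r 0.5729 ang 96.6
side blue 34 [350.7, 173.9] [ 0.5561 -0.1079] r 0.0883 ang 279.5
side blue 88 [349.9, 192.0] [ 0.5049 -0.0459] r 0.0444 ang 214.5
[ 0.91  0.46 -0.64  1.44  0.28  1.33  2.03]
```

View pics/t7.png

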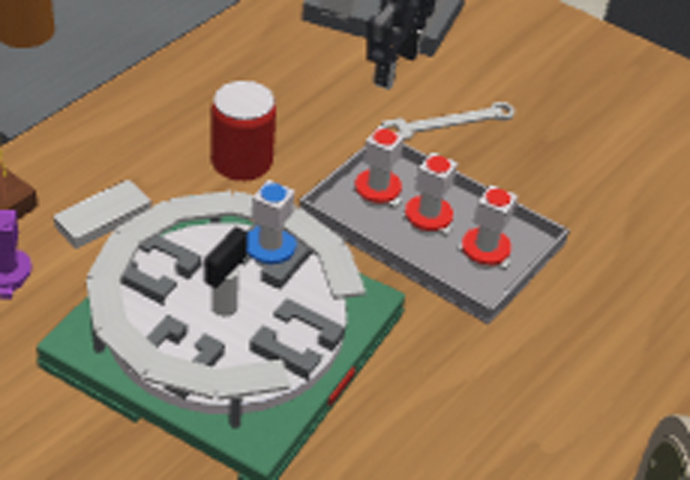

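Call:
{"api": "jog_arm", "payload": {
  "dr": [
    [0,0,0.965],
    [0,0,0.965],
    [0,0,0.965],
    [0,0,0.965],
    [0,0,0.965],
    [0,0,0.965],
    [0,0,0.965],
    [0,0,0.965],
    [0,0,0.965],
    [0,0,0.965]
  ],
  "translation": [
    [0,0,0],
    [0,0,0],
    [0,0,0],
    [0,0,0],
    [0,0,0],
    [0,0,0],
    [0,0,0],
    [0,0,0],
    [0,0,0],
    [0,0,0]
  ],
  "jaw": [0.6,0.6,0.6,0.6,0.6,0.6,0.6,0.6,0.6,0.6]
}}

```text
clock: 57.55
position: [0.5578, -0.3127, 0.1916]
ee_rot: [0.235, 0.972, 0.0, -0.001]
ft_force: [-0.6, -0.8, -0.7]
grip_width: 0.601
grasp_force: 0.0
```

Call:
{"api": "jog_arm", "payload": {
  "dr": [
    [0,0,0.965],
    [0,0,0.965],
    [0,0,0.965],
    [0,0,0.965],
    [0,0,0.965],
    [0,0,0.965],
    [0,0,0.965],
    [0,0,0.965],
    [0,0,0.965],
    [0,0,0.965]
  ],
  "translation": [
    [0,0,0],
    [0,0,0],
    [0,0,0],
    [0,0,0],
    [0,0,0],
    [0,0,0],
    [0,0,0],
    [0,0,0],
    [0,0,0],
    [0,0,0]
  ],
  "jaw": [0.6,0.6,0.6,0.6,0.6,0.6,0.6,0.6,0.6,0.6]
}}

```text
clock: 58.55
position: [0.5577, -0.3127, 0.1915]
ee_rot: [0.543, 0.84, -0.0, -0.001]
ft_force: [-0.3, 0.8, -0.1]
grip_width: 0.6
grasp_force: 0.0
```

Call:
{"api": "jog_arm", "payload": {
  "dr": [
    [0,0,0.965],
    [0,0,0.965],
    [0,0,0.965],
    [0,0,0.965],
    [0,0,0],
    [0,0,0]
  ],
  "translation": [
    [0,0,0],
    [0,0,0],
    [0,0,0],
    [0,0,0],
    [0,0,0],
    [0,0,0]
  ],
  "jaw": [0.6,0.6,0.6,0.6,0.6,0.6]
}}

```text
clock: 59.15
position: [0.558, -0.3128, 0.192]
ee_rot: [0.649, 0.761, -0.0, -0.0]
ft_force: [0.1, -0.3, 0.3]
grip_width: 0.597
grasp_force: 0.0
```

```bash
python3 -c "
from h import *
delta(.5415,-.0208,.19,99)"
```

```text
t 59.1 pos [ 0.558  -0.3128  0.192 ] A 99.1 tilt [-0.001  0.   ] w 0.6 | turn z 0.02 shift [11.64  1.18  0.08]
```

Call:
{"api": "jog_arm", "payload": {
  "dr": [
    [0,0,0],
    [0,0,0],
    [0,0,0],
    [0,0,0],
    [0,0,0],
    [0,0,0],
    [0,0,0],
    [0,0,0],
    [0,0,0],
    [0,0,0]
  ],
  "translation": [
    [0.97,0.098,0],
    [0.97,0.098,0],
    [0.97,0.098,0],
    [0.97,0.098,0],
    [0.97,0.098,0],
    [0.97,0.098,0],
    [0.97,0.098,0],
    [0.97,0.098,0],
    [0.97,0.098,0],
    [0.97,0.098,0]
  ],
  "jaw": [0.6,0.6,0.6,0.6,0.6,0.6,0.6,0.6,0.6,0.6]
}}

```text
clock: 60.15
position: [0.5444, -0.0686, 0.1924]
ee_rot: [0.649, 0.761, -0.0, -0.0]
ft_force: [0.6, 0.6, -0.0]
grip_width: 0.601
grasp_force: 0.0
```

Call:
{"api": "jog_arm", "payload": {
  "dr": [
    [0,0,0],
    [0,0,0],
    [0,0,0],
    [0,0,0],
    [0,0,0],
    [0,0,0],
    [0,0,0],
    [0,0,0],
    [0,0,0],
    [0,0,0]
  ],
  "translation": [
    [0.97,0.098,0],
    [0.97,0.098,0],
    [0,0,0.7],
    [0,0,0.7],
    [0,0,0.7],
    [0,0,0.7],
    [0,0,0],
    [0,0,0],
    [0,0,0],
    [0,0,0]
  ],
  "jaw": [0.6,0.6,0.6,0.6,0.6,0.6,0.0,0.0,0.0,0.0]
}}

```text
clock: 61.15
position: [0.5419, -0.0209, 0.1235]
ee_rot: [0.649, 0.76, -0.0, 0.0]
ft_force: [-4.8, -0.1, 4.5]
grip_width: 0.197
grasp_force: 81.4
```

Call:
{"api": "jog_arm", "payload": {
  "dr": [
    [0,0,0.5],
    [0,0,0.9],
    [0,0,0.9],
    [0,0,0.9],
    [0,0,0.9],
    [0,0,0.9],
    [0,0,0.9],
    [0,0,0.9],
    [0,0,0.9],
    [0,0,0.9]
  ],
  "translation": [
    [0,0,0],
    [0,0,0],
    [0,0,0],
    [0,0,0],
    [0,0,0],
    [0,0,0],
    [0,0,0],
    [0,0,0],
    [0,0,0],
    [0,0,0]
  ],
  "jaw": [0,0,0,0,0,0,0,0,0,0]
}}

```text
clock: 62.15
position: [0.5416, -0.0209, 0.1235]
ee_rot: [0.846, 0.533, -0.0, 0.0]
ft_force: [-7.5, 0.2, 5.8]
grip_width: 0.196
grasp_force: 81.8
```

Call:
{"api": "jog_arm", "payload": {
  "dr": [
    [0,0,0.9],
    [0,0,0.9],
    [0,0,0.9],
    [0,0,0.9],
    [0,0,0.9],
    [0,0,0.9],
    [0,0,0.9],
    [0,0,0.9],
    [0,0,0.9],
    [0,0,0.9]
  ],
  "translation": [
    [0,0,0],
    [0,0,0],
    [0,0,0],
    [0,0,0],
    [0,0,0],
    [0,0,0],
    [0,0,0],
    [0,0,0],
    [0,0,0],
    [0,0,0]
  ],
  "jaw": [0,0,0,0,0,0,0,0,0,0]
}}

```text
clock: 63.15
position: [0.5413, -0.0206, 0.1234]
ee_rot: [0.969, 0.246, -0.001, 0.0]
ft_force: [-8.9, 0.8, 7.5]
grip_width: 0.194
grasp_force: 82.0
```

Call:
{"api": "jog_arm", "payload": {
  "dr": [
    [0,0,0.9],
    [0,0,0.9],
    [0,0,0.9],
    [0,0,0.9],
    [0,0,0.9],
    [0,0,0.3],
    [0,0,0],
    [0,0,0]
  ],
  "translation": [
    [0,0,0],
    [0,0,0],
    [0,0,0],
    [0,0,0],
    [0,0,0],
    [0,0,0],
    [0,0,0],
    [0,0,0]
  ],
  "jaw": [0,0,0,0,0,0,0,0]
}}

```text
clock: 63.95
position: [0.5412, -0.0204, 0.1235]
ee_rot: [0.997, 0.082, -0.001, -0.0]
ft_force: [-8.9, 2.6, 7.6]
grip_width: 0.198
grasp_force: 81.9
```

```bash
python3 -c "
from h import *
delta(.5415,-.0208,.12,9.4);reds()"|grep -v red
```

```text
t 64.0 pos [ 0.5412 -0.0204  0.1235] A 9.4 tilt [-0.001  0.   ] w 0.2 | turn z -0.0 shift [0.01 0.02 0.14]
top blue 1612 [166.2, 64.5] [0.9278 0.4327] r 0.5958 ang 49.6
side blue 44 [360.5, 202.6] [ 0.4535 -0.0346] r 0.0891 ang 188.9
side blue 117 [358.8, 220.8] [0.4114 0.0222] r 0.137 ang 161.7
```

Call:
{"api": "jog_arm", "payload": {
  "dr": [
    [0,0,0],
    [0,0,0],
    [0,0,0],
    [0,0,0],
    [0,0,0],
    [0,0,0],
    [0,0,0]
  ],
  "translation": [
    [0,0,0],
    [0,0,0],
    [0,0,0],
    [0,0,-0.9],
    [0,0,-0.9],
    [0,0,-0.9],
    [0,0,0]
  ],
  "jaw": [0.6,0.6,0.6,0.6,0.6,0.6,0.6]
}}

```text
clock: 64.75
position: [0.5438, -0.0208, 0.1935]
ee_rot: [0.997, 0.082, 0.003, 0.0]
ft_force: [0.8, -0.5, -1.0]
grip_width: 0.601
grasp_force: 0.0
```

```bash
cat >> h.py <<'E'
def plate():
    for n,x0,x1,y0 in(('top',100,275,150),('side',180,330,240)):
        c=optics.camera(n); m=cv2.inRange(cv2.cvtColor(c['color'],cv2.COLOR_RGB2HSV),np.array([20,150,120]),np.array([35,255,255]))
        k=np.zeros_like(m);k[y0:,x0:x1]=255;m&=k
        q=cv2.convexHull(max(cv2.findContours(m,0,2)[0],key=cv2.contourArea))[:,0]
        P=np.array([onz(c,p,.008)[:2] for p in q]).astype(np.float32)
        (ce,sz,an)=cv2.minAreaRect(P*1000); b=cv2.boxPoints((ce,sz,an))/1000
        print(n,'ctr',np.round(ce,1),'size',np.round(sz,1),'ang',round(an,1))
E
python3 -c "
from h import *
plate();delta(.515,.394,.19,72)
cv2.imwrite('pics/p8.png',np.hstack([crop(optics.camera('top'),140,170,180,110,2.2),crop(optics.camera('side'),190,180,170,110,2.2)]))"
```

```text
top ctr [468.6 362.9] size [181.  121.1] ang 73.9
side ctr [468.3 365.9] size [180.4 123.8] ang 73.9
t 64.8 pos [ 0.5423 -0.0209  0.1904] A 9.4 tilt [ 0.001 -0.   ] w 0.6 | turn z -15.66 shift [ 1.545e+01 -6.170e+00  1.000e-02]
```

View pics/p8.png

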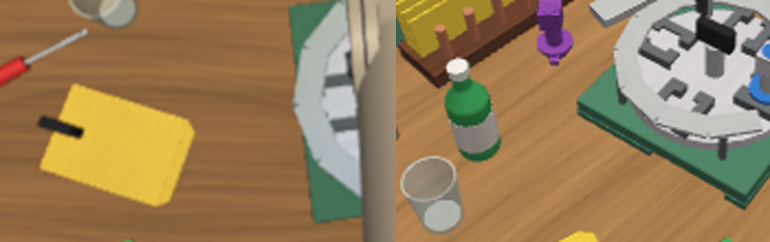

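Call:
{"api": "jog_arm", "payload": {
  "dr": [
    [0,0,-0.95],
    [0,0,-0.95],
    [0,0,-0.95],
    [0,0,-0.95],
    [0,0,-0.95],
    [0,0,-0.95],
    [0,0,-0.95],
    [0,0,-0.95],
    [0,0,-0.95],
    [0,0,-0.95]
  ],
  "translation": [
    [0,0,0],
    [0,0,0],
    [0,0,0],
    [0,0,0],
    [0,0,0],
    [0,0,0],
    [0,0,0],
    [0,0,0],
    [0,0,0],
    [0,0,0]
  ],
  "jaw": [0.6,0.6,0.6,0.6,0.6,0.6,0.6,0.6,0.6,0.6]
}}

```text
clock: 65.95
position: [0.5415, -0.0209, 0.189]
ee_rot: [0.915, 0.403, -0.001, -0.0]
ft_force: [0.3, -0.4, 0.2]
grip_width: 0.602
grasp_force: 0.0
```

Call:
{"api": "jog_arm", "payload": {
  "dr": [
    [0,0,-0.95],
    [0,0,-0.95],
    [0,0,-0.95],
    [0,0,-0.95],
    [0,0,-0.95],
    [0,0,-0.95],
    [0,0,-0.93],
    [0,0,0],
    [0,0,0]
  ],
  "translation": [
    [0,0,0],
    [0,0,0],
    [0,0,0],
    [0,0,0],
    [0,0,0],
    [0,0,0],
    [0,0,0],
    [0,0,0],
    [0,0,0]
  ],
  "jaw": [0.6,0.6,0.6,0.6,0.6,0.6,0.6,0.6,0.6]
}}

```text
clock: 66.85
position: [0.5417, -0.0209, 0.1894]
ee_rot: [0.8, 0.6, -0.0, -0.0]
ft_force: [0.0, -0.1, 0.8]
grip_width: 0.6
grasp_force: 0.0
```

```bash
python3 -c "
from h import *
plate()
for n,x0,x1,y0,y1 in(('top',140,195,215,245),('side',180,250,270,340)):
    c=optics.camera(n);m=cv2.inRange(c['color'],(0,0,0),(45,45,45));k=np.zeros_like(m);k[y0:y1,x0:x1]=255
    q=max(cv2.findContours(m&k,0,2)[0],key=cv2.contourArea);print(n,cv2.contourArea(q),[ (p.round(1).tolist(),onz(c,p,.053)[:2].round(3),onz(c,p,.03)[:2].round(3)) for p in [q[:,0].mean(0)]])
delta(.4886,.433,.19,73.9)"
```

```text
top ctr [468.6 362.9] size [181.  121.1] ang 73.9
side ctr [468.3 365.8] size [180.3 123.8] ang 73.9
top 40.0 [([167.4, 227.5], array([0.486, 0.424]), array([0.489, 0.434]))]
side 115.0 [([231.0, 323.9], array([0.473, 0.441]), array([0.485, 0.437]))]
t 67.0 pos [ 0.5419 -0.0209  0.1899] A 73.8 tilt [-0. -0.] w 0.6 | turn z -0.02 shift [16.85 -7.08 -0.  ]
```

Call:
{"api": "jog_arm", "payload": {
  "dr": [
    [0,0,0],
    [0,0,0],
    [0,0,0],
    [0,0,0],
    [0,0,0],
    [0,0,0],
    [0,0,0],
    [0,0,0],
    [0,0,0],
    [0,0,0]
  ],
  "translation": [
    [0.936,-0.393,0],
    [0.936,-0.393,0],
    [0.936,-0.393,0],
    [0.936,-0.393,0],
    [0.936,-0.393,0],
    [0.936,-0.393,0],
    [0.936,-0.393,0],
    [0.936,-0.393,0],
    [0.936,-0.393,0],
    [0.936,-0.393,0]
  ],
  "jaw": [0.6,0.6,0.6,0.6,0.6,0.6,0.6,0.6,0.6,0.6]
}}

```text
clock: 68.05
position: [0.5123, 0.2322, 0.1901]
ee_rot: [0.799, 0.601, 0.0, 0.0]
ft_force: [0.7, -0.0, 0.4]
grip_width: 0.606
grasp_force: 0.0
```

Call:
{"api": "jog_arm", "payload": {
  "dr": [
    [0,0,0],
    [0,0,0],
    [0,0,0],
    [0,0,0],
    [0,0,0],
    [0,0,0],
    [0,0,0],
    [0,0,0],
    [0,0,0],
    [0,0,0]
  ],
  "translation": [
    [0.936,-0.393,0],
    [0.936,-0.393,0],
    [0.936,-0.393,0],
    [0.936,-0.393,0],
    [0.936,-0.393,0],
    [0.936,-0.393,0],
    [0.936,-0.393,0],
    [0.936,-0.393,0],
    [0,0,0.9],
    [0,0,0.9]
  ],
  "jaw": [0.6,0.6,0.6,0.6,0.6,0.6,0.6,0.6,0.6,0.6]
}}

```text
clock: 69.05
position: [0.4885, 0.4343, 0.1447]
ee_rot: [0.799, 0.601, 0.001, -0.0]
ft_force: [-0.2, -0.2, 0.5]
grip_width: 0.603
grasp_force: 0.0
```

```bash
python3 -c "
from h import *
delta(.4885,.4335,.022,73.9);print(manip.get_obs()['joint_pos'].round(2))"
```

```text
t 69.0 pos [0.4885 0.4343 0.1447] A 73.9 tilt [0.001 0.001] w 0.6 | turn z 0.01 shift [-0.03  0.01  4.91]
[-0.34  0.53 -0.63  1.46  0.32  1.26 -1.28]
```

Call:
{"api": "jog_arm", "payload": {
  "dr": [
    [0,0,0],
    [0,0,0],
    [0,0,0],
    [0,0,0],
    [0,0,0],
    [0,0,0],
    [0,0,0],
    [0,0,0],
    [0,0,0],
    [0,0,0]
  ],
  "translation": [
    [0,0,0.9],
    [0,0,0.9],
    [0,0,0.9],
    [0,0,0.9],
    [0,0,0.8],
    [0,0,0.4],
    [0,0,0],
    [0,0,0],
    [0,0,0],
    [0,0,0]
  ],
  "jaw": [0.6,0.6,0.6,0.6,0.6,0.6,0.6,0,0,0]
}}

```text
clock: 70.05
position: [0.4896, 0.4335, 0.0265]
ee_rot: [0.799, 0.601, 0.001, 0.0]
ft_force: [0.2, -1.2, 4.3]
grip_width: 0.171
grasp_force: 79.4
```

Call:
{"api": "jog_arm", "payload": {
  "dr": [
    [0,0,0],
    [0,0,0],
    [0,0,0],
    [0,0,0]
  ],
  "translation": [
    [0,0,0],
    [0,0,0],
    [0,0,0],
    [0,0,0]
  ],
  "jaw": [0,0,0,0]
}}

```text
clock: 70.45
position: [0.4896, 0.4335, 0.0265]
ee_rot: [0.799, 0.601, 0.001, 0.0]
ft_force: [-1.4, -1.2, 6.4]
grip_width: 0.175
grasp_force: 79.6
```

```bash
python3 -c "
from h import *
plate();delta(*tw(-.05,.207+.12),.022,99.4);print(tw(-.05,.327),manip.get_obs()['ft_force'])"
```

```text
top ctr [471.6 362.7] size [181.9 115. ] ang 73.9
side ctr [468.2 366. ] size [180.6 123.8] ang 74.0
t 70.5 pos [0.4896 0.4334 0.0265] A 73.9 tilt [0.002 0.001] w 0.17 | turn z -6.38 shift [-5.18 -2.92  0.18]
[0.4387638 0.2936428] [ 0.21784939 -1.56948974  6.61744623]
```

Call:
{"api": "jog_arm", "payload": {
  "dr": [
    [0,0,0],
    [0,0,0],
    [0,0,0],
    [0,0,0],
    [0,0,0],
    [0,0,-0.5],
    [0,0,-0.7],
    [0,0,-0.7],
    [0,0,-0.7],
    [0,0,-0.7]
  ],
  "translation": [
    [0,0,-0.12],
    [-0.14,-0.48,0],
    [-0.14,-0.48,0],
    [-0.14,-0.48,0],
    [-0.14,-0.48,0],
    [0,0,0],
    [0,0,0],
    [0,0,0],
    [0,0,0],
    [0,0,0]
  ],
  "jaw": [0,0,0,0,0,0,0,0,0,0]
}}

```text
clock: 71.55
position: [0.4378, 0.4328, 0.028]
ee_rot: [0.724, 0.69, -0.0, 0.0]
ft_force: [-0.3, -0.8, -4.0]
grip_width: 0.175
grasp_force: 78.4
```

Call:
{"api": "jog_arm", "payload": {
  "dr": [
    [0,0,-0.7],
    [0,0,-0.7],
    [0,0,-0.7],
    [0,0,-0.7],
    [0,0,-0.28],
    [0,0,0],
    [0,0,0]
  ],
  "translation": [
    [0,0,0],
    [0,0,0],
    [0,0,0],
    [0,0,0],
    [0,0,0],
    [0,0,0],
    [0,0,0]
  ],
  "jaw": [0,0,0,0,0,0,0]
}}

```text
clock: 72.25
position: [0.4385, 0.4327, 0.028]
ee_rot: [0.647, 0.762, -0.0, 0.0]
ft_force: [0.5, 0.3, -4.0]
grip_width: 0.171
grasp_force: 78.4
```

```bash
python3 -c "
from h import *
plate();delta(*tw(-.05,.207+.12),.0265,99.4);print(manip.get_obs()['ft_force'],manip.get_obs()['torque'])"
```

```text
top ctr [449.1 361.3] size [121.6 181.4] ang 9.4
side ctr [449.8 362.8] size [122.4 182.3] ang 9.5
t 72.3 pos [0.4387 0.4327 0.028 ] A 99.4 tilt [ 0. -0.] w 0.17 | turn z -0.01 shift [-5.49 -0.91  0.06]
[-0.33603258  0.31564188 -4.09834564] [ 0.18472297 -0.00592584  0.00272498]
```

Call:
{"api": "jog_arm", "payload": {
  "dr": [
    [0,0,0],
    [0,0,0],
    [0,0,0],
    [0,0,0],
    [0,0,0],
    [0,0,0],
    [0,0,0],
    [0,0,0],
    [0,0,0],
    [0,0,0]
  ],
  "translation": [
    [-0.5,-0.114,0],
    [-0.7,-0.114,0],
    [-0.75,-0.114,0],
    [-0.75,-0.114,0],
    [-0.75,-0.114,0],
    [-0.75,-0.114,0],
    [-0.75,-0.114,0],
    [-0.54,-0.1,0],
    [0,0,0],
    [0,0,0]
  ],
  "jaw": [0,0,0,0,0,0,0,0,0,0]
}}

```text
clock: 73.35
position: [0.4393, 0.2937, 0.0283]
ee_rot: [0.647, 0.763, 0.0, 0.0]
ft_force: [0.1, 0.4, -3.9]
grip_width: 0.174
grasp_force: 78.4
```

```bash
python3 -c "
from h import *
plate();print(tw(-.05,.255));delta(*tw(-.05,.207),.028,99.4)
t=optics.camera('top');s=optics.camera('side')
cv2.imwrite('pics/p9.png',np.hstack([crop(t,195,160,100,120,3.9),crop(s,240,190,100,120,3.9)]))"
```

```text
top ctr [450.6 218. ] size [121.8 171.7] ang 9.4
side ctr [450.3 224.8] size [122.5 183.5] ang 9.7
[0.45052327 0.2226096 ]
t 73.5 pos [0.439  0.2946 0.0282] A 99.5 tilt [0.    0.001] w 0.17 | turn z 0.01 shift [-4.84 -0.02  0.01]
```

View pics/p9.png

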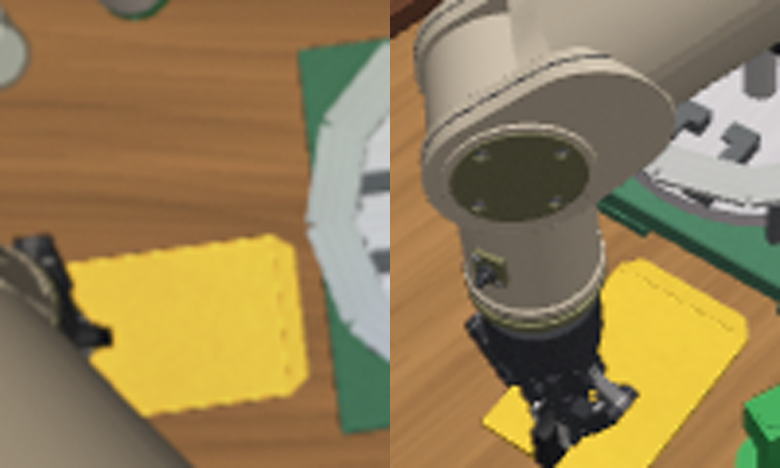

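Call:
{"api": "jog_arm", "payload": {
  "dr": [
    [0,0,0],
    [0,0,0],
    [0,0,0],
    [0,0,0],
    [0,0,0]
  ],
  "translation": [
    [-0.3,0,0],
    [-0.4,0,0],
    [-0.4,0,0],
    [-0.4,0,0],
    [0,0,0]
  ],
  "jaw": [0,0,0,0,0]
}}

```text
clock: 74.05
position: [0.446, 0.2543, 0.0279]
ee_rot: [0.648, 0.762, -0.0, 0.0]
ft_force: [-0.5, -0.8, -4.1]
grip_width: 0.178
grasp_force: 78.4
```

```bash
python3 -c "
from h import *
o=manip.get_obs();print(o['ft_force'],o['torque']);delta(*tw(-.05,.207),.028,99.4)"
```

```text
[-0.45662281 -0.79835774 -4.14569023] [0.21509574 0.06325253 0.01475723]
t 74.0 pos [0.446  0.2543 0.0279] A 99.3 tilt [ 0.    -0.001] w 0.18 | turn z -0.03 shift [-3.2  -0.03 -0.  ]
```

Call:
{"api": "jog_arm", "payload": {
  "dr": [
    [0,0,0],
    [0,0,0],
    [0,0,0],
    [0,0,0],
    [0,0,0],
    [0,0,0],
    [0,0,0]
  ],
  "translation": [
    [-0.4,-0.02,0],
    [-0.4,0,0],
    [-0.4,0,0],
    [-0.4,0,0],
    [-0.4,0,0],
    [-0.4,0,0],
    [0,0,0]
  ],
  "jaw": [0,0,0,0,0,0,0]
}}

```text
clock: 74.75
position: [0.4551, 0.1955, 0.0279]
ee_rot: [0.648, 0.762, -0.0, 0.0]
ft_force: [-0.1, -0.0, -4.2]
grip_width: 0.172
grasp_force: 78.4
```

Call:
{"api": "jog_arm", "payload": {
  "dr": [
    [0,0,0],
    [0,0,0],
    [0,0,0],
    [0,0,0],
    [0,0,0]
  ],
  "translation": [
    [-0.2,0,0],
    [-0.2,0,0],
    [-0.2,0,0],
    [-0.15,0,0],
    [0,0,0]
  ],
  "jaw": [0,0,0,0,0]
}}

```text
clock: 75.25
position: [0.4578, 0.1782, 0.028]
ee_rot: [0.647, 0.762, -0.0, 0.0]
ft_force: [-0.3, 0.1, -4.2]
grip_width: 0.17
grasp_force: 78.4
```

```bash
python3 -c "
from h import *
o=manip.get_obs();print(o['ft_force'],o['torque']);delta(*tw(-.05,.207),.028,99.4)"
```

```text
[-0.27417086  0.12473067 -4.24104044] [ 0.22736927  0.0297259  -0.01649563]
t 75.2 pos [0.4578 0.1782 0.028 ] A 99.4 tilt [-0. -0.] w 0.17 | turn z -0.01 shift [-0.12  0.   -0.  ]
```

Near home with no contact; creep on until it meets the stop.

Call:
{"api": "jog_arm", "payload": {
  "dr": [
    [0,0,0],
    [0,0,0],
    [0,0,0],
    [0,0,0]
  ],
  "translation": [
    [-0.08,0,0],
    [-0.08,0,0],
    [0,0,0],
    [0,0,0]
  ],
  "jaw": [0,0,0,0]
}}

```text
clock: 75.65
position: [0.4583, 0.175, 0.0281]
ee_rot: [0.647, 0.763, -0.0, 0.0]
ft_force: [-0.8, 0.8, -3.1]
grip_width: 0.169
grasp_force: 78.5
```

Call:
{"api": "jog_arm", "payload": {
  "dr": [
    [0,0,0],
    [0,0,0],
    [0,0,0],
    [0,0,0]
  ],
  "translation": [
    [-0.05,0,0],
    [-0.05,0,0],
    [0,0,0],
    [0,0,0]
  ],
  "jaw": [0,0,0,0]
}}

```text
clock: 76.05
position: [0.4587, 0.1746, 0.0285]
ee_rot: [0.646, 0.763, 0.001, -0.001]
ft_force: [-0.8, 6.8, -1.6]
grip_width: 0.173
grasp_force: 78.7
```

Call:
{"api": "jog_arm", "payload": {
  "dr": [
    [0,0,0],
    [0,0,0],
    [0,0,0],
    [0,0,0],
    [0,0,0],
    [0,0,0],
    [0,0,0],
    [0,0,0],
    [0,0,0],
    [0,0,0]
  ],
  "translation": [
    [0,0,0.04],
    [0,0,0.03],
    [0,0,0],
    [0,0,0],
    [0,0,0],
    [0,0,0],
    [0,0,-0.4],
    [0,0,-0.8],
    [0,0,-0.9],
    [0,0,-0.9]
  ],
  "jaw": [0,0,0,0.4,0.4,0.4,0.4,0.4,0.4,0.4]
}}

```text
clock: 77.05
position: [0.4587, 0.1725, 0.1028]
ee_rot: [0.647, 0.763, 0.0, 0.0]
ft_force: [0.3, 0.5, 0.7]
grip_width: 0.398
grasp_force: 0.0
```

Call:
{"api": "jog_arm", "payload": {
  "dr": [
    [0,0,0],
    [0,0,0],
    [0,0,0],
    [0,0,0],
    [0,0,0],
    [0,0,0],
    [0,0,0],
    [0,0,0],
    [0,0,0],
    [0,0,0]
  ],
  "translation": [
    [0,0,-0.9],
    [0,0,-0.9],
    [0,0,-0.9],
    [0,0,-0.9],
    [0.8,0,0],
    [0.8,0,0],
    [0.8,0,0],
    [0.8,0,0],
    [0.8,0,0],
    [0,0,0]
  ],
  "jaw": [0.4,0.4,0.4,0.4,0.4,0.4,0.4,0.4,0.4,0.4]
}}

```text
clock: 78.05
position: [0.4413, 0.2738, 0.1922]
ee_rot: [0.645, 0.764, 0.001, -0.0]
ft_force: [0.3, -0.6, 0.4]
grip_width: 0.4
grasp_force: 0.0
```

```bash
python3 -c "
from h import *
plate();delta(*tw(-.05,.207),.028,99.4);reds()
t=optics.camera('top')
hsv=cv2.cvtColor(t['color'],cv2.COLOR_RGB2HSV);m=cv2.inRange(hsv,np.array([20,150,120]),np.array([35,255,255]));m[:150]=0
q=max(cv2.findContours(m,0,2)[0],key=cv2.contourArea)
c,s=np.cos(YT),np.sin(YT)
P=np.array([onz(t,p,.008)[:2]-AX for p in cv2.convexHull(q)[:,0]])@np.array([[c,-s],[s,c]]);print('turret frame',P.min(0),P.max(0))"
```

```text
top ctr [460.2 158.2] size [121.7  71.1] ang 9.6
side ctr [461.9 153.4] size [122.1  88.6] ang 9.6
t 78.2 pos [0.4423 0.2711 0.1917] A 99.5 tilt [ 0. -0.] w 0.4 | turn z 0.01 shift [-3.89  0.01  6.55]
top red 134 [424.3, 212.6] [ 0.5309 -0.2717] r 0.2511 ang 267.6
top red 62 [434.7, 205.9] [ 0.5491 -0.2988] r 0.2781 ang 271.6
top red 126 [425.8, 237.3] [ 0.4677 -0.2739] r 0.2636 ang 253.7
top red 64 [437.0, 232.8] [ 0.4799 -0.3026] r 0.2884 ang 257.7
top red 131 [426.3, 264.3] [ 0.4003 -0.2734] r 0.2894 ang 240.8
top red 65 [438.0, 263.3] [ 0.4035 -0.3027] r 0.3138 ang 243.9
top blue 1613 [166.2, 64.5] [0.9278 0.4327] r 0.5958 ang 49.6
top blue 64 [331.4, 240.9] [ 0.4522 -0.0355] r 0.0905 ang 189.3
top blue 79 [327.8, 247.8] [ 0.4346 -0.0268] r 0.1071 ang 183.2
side red 28 [387.9, 155.2] [ 0.5274 -0.2613] r 0.241 ang 266.6
side red 29 [405.8, 164.1] [ 0.4584 -0.266 ] r 0.2589 ang 251.3
side red 69 [385.9, 172.0] [ 0.4815 -0.1916] r 0.181 ang 250.6
side red 34 [425.5, 175.1] [ 0.3829 -0.2661] r 0.2921 ang 237.1
side red 77 [402.7, 181.1] [ 0.4183 -0.1945] r 0.2129 ang 234.7
side red 82 [421.7, 192.2] [ 0.3483 -0.1947] r 0.2599 ang 222.0
side red 287 [183.4, 335.3] [0.4756 0.5483] r 0.5729 ang 96.6
side blue 44 [360.5, 202.6] [ 0.4535 -0.0346] r 0.0891 ang 188.9
side blue 117 [358.8, 220.8] [0.4114 0.0222] r 0.137 ang 161.7
turret frame [-0.11188251  0.14729476] [0.00994934 0.2255486 ]
```

```bash
python3 -c "
from workcell import manip
print(manip.hand_in())"
```

```text
the job is handed in; nothing more can be done
None
```

The job is handed in at about 78 s of the 210 s, with no verdict returned: by the last camera measurements all three red holders stand in the tray, the plate is on its stop (origin 135.5 mm from the turret axis, 135 mm nominal) and the blue holder is within about 0.5° of straight front; the picture limit was used up before insertion, so I checked the end state by measurement only.

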